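# Clear the slanted stake holder and plug in the square stake

### The job

An offcut of wood lies on the slanted stake holder and covers its square socket: put the offcut in the scrap bin. Then take the square-headed steel stake from the wooden rack and plug its square tang into the slanted socket, keeping hold of it while the tang enters, until it is fully home with its shoulder flat on the iron plate, and let go. Do not knock over the cups or the amber jar, and leave the round stake in its place.

Things in the scene. Friction and masses are not known exactly. Their poses are not given: they have to be found in the camera images.
- holder: Slanted stake holder, fixed to the bench: wooden base 150 x 140 x 16 mm carrying a grey iron plate that leans by 0.50 rad (28.6 degrees). Origin: centre of the base's underside, on the bench. Its z is up; its -x is the low, roughly robot-facing side.
- socket: The grey iron plate of the holder, 110 mm up the slope (its x) by 120 mm across (its y, level) by 42 mm thick (its z, the normal of the slanted face, leaning 0.50 rad from vertical towards the holder's -x). Origin: centre of the plate's underside. A lip 8 mm thick runs across the low edge (x from -63 to -55 mm) and stands 14 mm proud of the slanted face.
- socket_mouth (a point): Centre of the square hole in the middle of the slanted face, on that face (same axes as socket). The hole is 23 mm square, sides along the plate's x and y, 38 mm deep, blind, its edges chamfered 3 mm. The offcut covers it at the start.
- offcut: Wooden offcut, a plain block 70 (its x) x 32 (its y) x 24 mm (its z), about 35 g. Origin: centre of its underside. It starts lying on the slanted plate over the hole, long side up the slope, its end against the lip, its axes parallel to the plate's.
- offcut_center (a point): Centre of the offcut.
- bin: Scrap bin, fixed: an open wooden box 150 x 150 x 65 mm high outside, walls and floor 8 mm, two small chips fixed to its floor. Origin: centre of its underside.
- rack: Wooden rack, fixed: block 80 (x) x 180 (y) x 50 mm (z) with two upright square holes 26 mm wide, 42 mm deep, at y = +50 and -50 mm. The two stakes stand in them, either in either. Origin: centre of its underside.
- stake: Square-headed steel stake, about 0.4 kg: square head 32 x 32 mm, 42 mm high with a low domed cap (top 80 mm above the tip), on a square tang 20 x 20 mm, 34 mm long, whose last 3 mm step in to 14 mm square. Head and tang sides are parallel to its x and y. Origin: centre of the tang's tip; z along the stake towards the head. It starts upright in the rack, the head's shoulder on the rack's top.
- stake_shoulder (a point): On the stake's axis at the underside of the head (34 mm above the tip); lies on socket_mouth when the stake is fully home.
- stake_grip (a point): On the stake's axis 22 mm above the shoulder: a good height for the TCP.
- round_stake: The other stake in the rack: round domed head 42 mm across, round tang 20 mm. Not to be disturbed. Origin: centre of its tang's tip.
- tumbler: Silver cup 68 mm across, 85 mm high, bystander. Origin: centre of its foot.
- beaker: Small silver cup 60 mm across, 60 mm high, bystander. Origin: centre of its foot.
- goblet: Silver stemmed cup 58 mm across, 68 mm high, bystander. Origin: centre of its foot.
- pickle_jar: Amber glass jar 60 mm across, 80 mm high, bystander. Origin: centre of its foot.
Not all that is in view belongs to the job. Leave any black or blue look-alike of the stake alone.

How it is judged:
By the outcome, as a careful person would: the job done as asked, in the order asked, and still so for the second after the job is handed in, with the robot touching nothing.
It also fails if it takes over 64 s, if anything falls off the work surface, if the arm or the gripper's body presses on something with over 40 N, if the wrist force passes 120 N, or if a joint passes its speed limit or range.

### The arm

A 6-joint arm with a two-finger parallel gripper is mounted at the origin on the work surface. World frame = base frame: x ahead of the robot, y to its left, z up, the work surface at z = 0. Lengths are in m, angles in degrees, forces in N, time in s.
With the tool pointing down it reaches from about 0.4 to 0.825 m from the base axis. Payload 7 kg.
Tool frame: the origin (TCP) lies between the finger pads, 19 mm behind the fingertips; this is the grasp point; x points along the fingers, y is the direction in which the jaws open and shut, and the axes are right-handed (so a half turn about x gives the same grasp; the last joint's range is limited). The gripper opens to 88 mm and grips with 3 to 60 N. Pads are 19 mm wide; open, the fingers measure 130 mm over their backs; the gripper's body (78 mm by 193 mm) begins 47 mm behind the grasp point.
Start: joints at [-47.951, 20.546, 0.682, 0, -70.136, -16.507], TCP at [0.291, -0.609, 0.245] pointing down, gripper open.
Joint ranges: [-176.03, 176.03], [-82.01, 121.73], [-58.28, 71.71], [-173.87, 95.51], [-174.79, -0.11], [-173.66, 173.66]. Speed limits (degrees/s): [136.94, 136.94, 172.46, 180, 180, 180].

### API

Orientations are given as [roll, pitch, yaw] about the fixed x, y, z axes, in that order (R = Rz(yaw) Ry(pitch) Rx(roll)).
In Python, from plant import ctrl gives the robot as it stands.
- The arm moves only by the tool drive_tool, never from a script. Its argument "plan" is a list of rows, each a list of 3 entries, a list of its own where there are three numbers: the shift along the tool's x, y, z in m, then the turn, a rotation vector about the tool's x, y, z in degrees, then the opening, from 0 (shut) to 1 (fully open). In form: [[[dx, dy, dz], [wx, wy, wz], grip], ...]. A call has 1 to 20 rows; each row is the pose to reach, as a shift and turn from the pose measured when the call began, along the tool's axes at that moment; what a row does not reach only later rows make up. A row lasts 1/12 s, in which the tool goes at most 41.7 mm and 7.16 degrees, less where a joint would pass 70% of its speed; a pose out of reach is approached as far as the arm can. A call with a gripper value outside its range is refused whole. The fingers move at their own pace and stop on an object; the grip force is fixed at half the most. Time passes only in rows, so rows that repeat a pose let the fingers close. It gives the time, the measured TCP pose, the force and the opening at its end, in the units of the state.
- ctrl.get_obs(): the state, without advancing time (a new reading comes with each control period).
- ctrl.snapshot(name): name is "scene" or "top"; returns the picture (400x640x3 uint8, blue, green, red); there is no depth.
- ctrl.get_calibration(name): a dict with "fx", "fy", "cx", "cy" (pixels), "dist_coeffs" ([k1, k2, p1, p2, k3] as OpenCV has them; the pictures are not rectified), "R" (3x3) and "t" (3): a world point X has camera coordinates R X + t. Camera axes: x right, y down, z forward; pixel columns grow to the right and rows downward; lengths in m; the calibration is good to about 2 mm. A picture is of the moment at which its call begins. get_calibration takes no time and is no camera call.
- ctrl.close_job(): hands the job in, once; it reports no verdict.
Trained networks look in the newest picture that a camera, given by its name, has taken for a name from the list of things; names that differ only in an ending like _2 or _b are one class to them, and where a whole thing is asked for, a point or a joint stands for the part that bears it (a point fixed in the world has none). Each returns a list of dicts, best first, with "confidence" (0 to 1); they miss things now and then, are a little off and sometimes report something else, mostly with a low value. They report only what shows in the picture. A call takes as long as a camera call. They do not tell look-alikes from the thing itself.
- ctrl.cut_out(camera, name): "pixels" (400x640 bool, what is visible of it) and "pixel" ([column, row] in pixels, amid what is visible of it).
- ctrl.landmark_of(camera, name): "pixel" ([column, row] in pixels: a listed point, or the origin of a listed thing).
The state is a dict: "clock": time; "joint_pos": joint angles; "qvel": joint speeds; "tau": joint torques, N m; "tool_pos": TCP position; "orientation": TCP orientation; "force": force on the tool from outside, world axes, zero at the start; "moment": the same for the moment, N m; "opening": finger opening in m.
Only numpy, scipy, OpenCV 4.12 (cv2) and the standard library are available. Lean on these libraries where they do the work, as an engineer would, in place of code of your own. Each camera call takes 0.05 s, during which the arm holds its last target. There are 200 camera calls.

## Working session

There is one attempt and no reset: what is moved stays moved. The work goes in short steps, Python scripts to look and compute and a tool call to move; the robot and the scene stay as the last step left them, time stands still between calls to the robot, and variables do not carry over. Pictures are saved under pics/ and viewed, about 8 in all and at most 12, crops included, and the job is handed in when it is done.

Besides the shell and the picture viewer there is one more tool, called after "Request:" by a JSON object that holds its "fn" and its "kwargs", one argument or row to a line. drive_tool: Moves the arm, as the interface text tells. Its arguments: {"type":"object","properties":{"plan":{"type":"array","items":{"type":"array"}}},"required":["plan"]}

```bash
ls; mkdir -p pics; python3 - <<'E'
from plant import ctrl
import cv2
for n in("scene","top"):
    cv2.imwrite(f"pics/{n}0.png",ctrl.snapshot(n))
    c=ctrl.get_calibration(n);print(n,c)
for n in("scene","top"):
  for o in "socket_mouth socket offcut_center offcut bin rack stake stake_shoulder stake_grip round_stake holder tumbler beaker goblet pickle_jar".split():
    print(n,o,[([round(float(v)) for v in d["pixel"]],round(float(d["confidence"]),2)) for d in ctrl.landmark_of(n,o)])
print(ctrl.get_obs())
E
```

```text
pics
scene {'fx': 430.22438995870004, 'fy': 430.22438995870004, 'cx': 316.54438667799263, 'cy': 199.4952387422144, 'dist_coeffs': array([-0.11912688,  0.        ,  0.        ,  0.        ,  0.        ]), 'R': array([[-0.75029726,  0.66101604,  0.0105748 ],
       [ 0.53126362,  0.6123854 , -0.58544264],
       [-0.39346283, -0.433638  , -0.81064486]]), 't': array([ 0.40330041, -0.30664844,  1.37464006])}
top {'fx': 428.4826832714001, 'fy': 428.4826832714001, 'cx': 322.71616058326146, 'cy': 195.5744029247621, 'dist_coeffs': array([-0.04334964,  0.        ,  0.        ,  0.        ,  0.        ]), 'R': array([[-0.0290534 , -0.99956735, -0.00458462],
       [-0.99338034,  0.02938291, -0.11105016],
       [ 0.11113683,  0.00132789, -0.99380423]]), 't': array([0.05888482, 0.57962031, 1.21460655])}
scene socket_mouth [([286, 167], 0.91)]
scene socket [([282, 180], 0.86)]
scene offcut_center [([296, 162], 0.58)]
scene offcut [([293, 169], 0.79)]
scene bin [([260, 128], 0.86)]
scene rack [([391, 257], 0.61)]
scene stake [([402, 275], 0.9), ([456, 295], 0.89), ([399, 214], 0.77), ([450, 238],
[... 1294 characters left out ...]
([325, 256], 0.9)]
top pickle_jar [([346, 132], 0.84)]
{'clock': 1.6, 'joint_pos': array([-4.79511011e+01,  2.05490662e+01,  6.83188930e-01,  7.04565849e-04,
       -7.01356767e+01, -1.65061182e+01]), 'qvel': array([-0.05502551, -0.0239274 , -0.02337628, -0.02742796, -0.05028382,
       -0.01067638]), 'tau': array([ 3.11427408e-03, -5.82367980e+01,  2.93286145e+01,  7.00219944e+00,
        1.21968548e-02, -3.00900058e-05]), 'tool_pos': array([ 0.29102273, -0.60903475,  0.24534226]), 'orientation': array([129.59961921,  89.9983106 , 155.14263927]), 'force': array([ 0.24401208, -0.22477107, -0.15215182]), 'moment': array([ 0.00062079, -0.04012364,  0.07741714]), 'opening': 0.08778471335916979}
```

View pics/scene0.png

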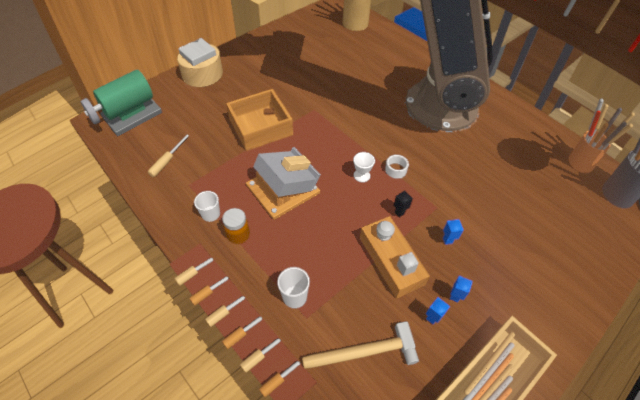

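View pics/top0.png

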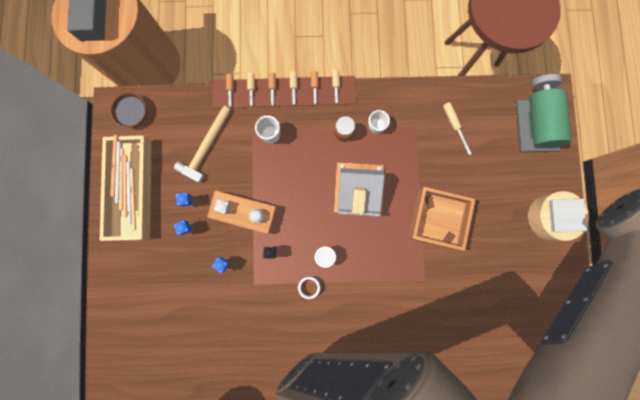

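```bash
cat > h.py <<'E'
from plant import ctrl
import numpy as np, cv2
from scipy.spatial.transform import Rotation as Ro
from scipy.optimize import minimize, least_squares
cal={n:ctrl.get_calibration(n) for n in("scene","top")}
def proj(n,P):
    c=cal[n];K=np.array([[c["fx"],0,c["cx"]],[0,c["fy"],c["cy"]],[0,0,1.]])
    return cv2.projectPoints(np.asarray(P,float).reshape(-1,3),cv2.Rodrigues(c["R"])[0],c["t"],K,c["dist_coeffs"])[0].reshape(-1,2)
def atz(n,px,z):
    c=cal[n];K=np.array([[c["fx"],0,c["cx"]],[0,c["fy"],c["cy"]],[0,0,1.]])
    u=cv2.undistortPoints(np.array([[px]],float),K,c["dist_coeffs"])[0,0]
    d=c["R"].T@[u[0],u[1],1];o=-c["R"].T@c["t"];return o+d*(z-o[2])/d[2]
def tri(px):
    A=[];b=[]
    for n,p in px.items():
        o=atz(n,p,0);d=atz(n,p,1)-o;d/=np.linalg.norm(d);M=np.eye(3)-np.outer(d,d);A.append(M);b.append(M@o)
    return np.linalg.lstsq(np.vstack(A),np.hstack(b),rcond=None)[0]
def box(x,y,z): return np.array([[i,j,k] for i in x for j in y for k in z],float)
S=4
def sil(n,parts):
    "soft silhouette of union of convex parts"
    m=np.zeros((400*S,640*S),np.uint8)
    for P in parts:
        h=cv2.convexHull(((proj(n,P)+.5)*S).astype(np.float32)).round().astype(np.int32)
        cv2.fillConvexPoly(m,h,255)
    return cv2.resize(m,(640,400),interpolation=cv2.INTER_AREA)/255.
def masks(name,near=None):
    r={}
    for n in cal:
        L=ctrl.cut_out(n,name)
        if near: L=sorted(L,key=lambda d:np.hypot(*(np.array(d["pixel"])-near[n])))
        if L: r[n]=L[0]["pixels"].astype(float);print(n,name,np.round(L[0]["pixel"]),L[0]["confidence"],r[n].sum())
    return r
def fit(parts,M,x0,step,dx=None):
    def cost(x):
        return sum(np.abs(sil(n,parts(x))-m).sum()/m.sum() for n,m in M.items())
    s=np.vstack([x0]+[np.array(x0)+np.eye(len(x0))[i]*step[i] for i in range(len(x0))])
    r=minimize(cost,x0,method="Nelder-Mead",options=dict(initial_simplex=s,xatol=2e-4,fatol=1e-3,maxiter=300))
    return r.x,r.fun
def Rz(a): return Ro.from_euler("z",a).as_matrix()
E
python3 - <<'E'
from h import *
a=ctrl.snapshot("scene");b=ctrl.snapshot("top")
c=np.hstack([cv2.resize(a[140:215,240:320],None,fx=5,fy=5,interpolation=2),cv2.resize(a[205:280,350:430],None,fx=5,fy=5,interpolation=2)])
d=np.hstack([cv2.resize(b[155:225,320:400],None,fx=5,fy=5,interpolation=2)[:225*5],cv2.resize(b[180:250,200:280],None,fx=5,fy=5,interpolation=2)])
cv2.imwrite("pics/crop1.png",cv2.resize(np.vstack([c,d]),None,fx=.8,fy=.8))
M={}
for o,nr in dict(holder=dict(scene=(282,185),top=(358,190)),socket=dict(scene=(285,170),top=(358,190)),offcut=dict(scene=(295,162),top=(359,200)),bin=dict(scene=(260,118),top=(444,218)),rack=dict(scene=(394,255),top=(242,212)),stake=dict(scene=(408,264),top=(221,206)),round_stake=dict(scene=(385,230),top=(257,215))).items():
    for n,m in masks(o,nr).items(): M[o+"_"+n]=m.astype(bool)
np.savez_compressed("m.npz",**M)
for n,px in dict(tumbler=((267,131),.0),goblet=((325,256),0),jar=((346,132),0)).items(): print(n,atz("top",*px))
print(atz("scene",(293,305),0),atz("scene",(208,215),0),atz("scene",(362,180),0),atz("scene",(402,213),0))
E
```

```text
scene holder [278. 187.] 0.82 3045.0
top holder [356. 185.] 0.55 2142.0
scene socket [283. 178.] 0.66 1826.0
top socket [360. 187.] 0.68 1743.0
scene offcut [293. 162.] 0.87 329.0
top offcut [360. 201.] 0.81 303.0
scene bin [256. 118.] 0.98 2645.0
top bin [440. 217.] 0.83 3134.0
scene rack [390. 253.] 0.56 2358.0
top rack [245. 211.] 0.94 1481.0
scene stake [409. 265.] 0.55 327.0
top stake [223. 204.] 0.43 167.0
scene round_stake [386. 233.] 0.62 304.0
top round_stake [254. 216.] 0.73 166.0
tumbler [0.78749522 0.2057395  0.        ]
goblet [0.40568662 0.04039539 0.        ]
jar [ 0.77697788 -0.03447251  0.        ]
[0.79143023 0.20698867 0.        ] [ 0.8019267 -0.1288167  0.       ] [0.41571529 0.05201342 0.        ] [0.41398886 0.19955484 0.        ]
```

View pics/crop1.png

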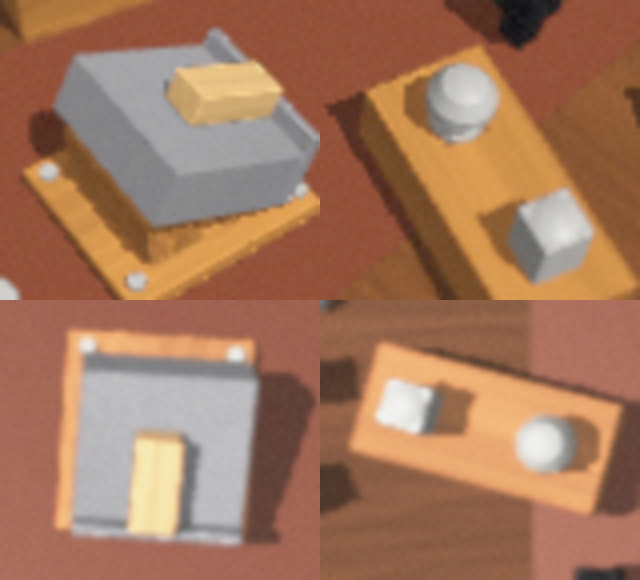

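Candidates for the stake, in scene pixels: grey square head (408,264) and grey round head (385,230) in the rack, black piece (402,204), blue pieces (453,232), (461,289) and (437,311). The grey square head in the rack is the one asked for (top view (221,206)). The crop shows its square head, and the neighbour's round dome. The offcut lies up the slope against the lip.

```bash
cat > f.py <<'E'
from h import *
D=np.load("m.npz");g=lambda o:{n:D[f"{o}_{n}"].astype(float) for n in cal}
def T(P,x,y,a,z=0): return P@Rz(a).T+[x,y,z]
bi=lambda x:[T(box((-.075,.075),(-.075,.075),(0,.065)),*x)]
ra=lambda x:[T(box((-.04,.04),(-.09,.09),(0,.05)),*x)]+[T(box((-.016,.016),(s*.05-.016,s*.05+.016),(.05,.09)),*x) for s in(1,-1)]
sa=.5;Rs=Ro.from_euler("y",-sa).as_matrix()  # normal leans to -x
def plate(x):
    P=[box((-.055,.055),(-.06,.06),(0,.042)),box((-.063,-.055),(-.06,.06),(0,.056))]
    o=np.array([x[3],0,x[4]]);return [T(p@Rs.T+o,*x[:3]) for p in P]
ba=lambda x:[T(box((-.075,.075),(-.07,.07),(0,.016)),*x[:3])]
# stem block between base and plate
def hold(x):
    p=plate(x);q=T(box((-.04,.04),(-.045,.045),(0,0.))@Rs.T+[x[3],0,x[4]],*x[:3]);q2=q.copy();q2[:,2]=.016
    return p+ba(x)+[np.vstack([q,q2])]
def stk(x): # x,y,yaw,z tip
    return [T(box((-.016,.016),(-.016,.016),(.034,.074)),x[0],x[1],x[2],x[3])]
E
python3 - <<'E'
from f import *
b,c=fit(bi,g("bin"),[*atz("top",(444,220),.03)[:2],-.15],[.01,.01,.1]);print("bin",b.round(4),c)
M=g("rack")
for o in("stake","round_stake"):
    for n,m in g(o).items(): M[n]=np.maximum(M[n],m)
p0=atz("top",(243,211),.05)
r,c=fit(ra,M,[p0[0],p0[1],-.2],[.01,.01,.1]);print("rack",r.round(4),c)
h=T(np.array([[0,.05,.016],[0,-.05,.016]]),*r);print("holes",h.round(4))
s,c=fit(lambda x:stk([*x,.016]),g("stake"),[h[0][0],h[0][1],r[2]],[.004,.004,.1]);print("stake",s.round(4),c)
# holder joint: holder masks + plate masks
def both(x):
    return sum(np.abs(sil(n,f(x))-m).sum()/m.sum() for f,G in((hold,Mh),(plate,Ms)) for n,m in G.items())
Ms=g("socket");Mh=g("holder")
for n in cal:
    o=g("offcut")[n];Ms[n]=np.maximum(Ms[n],o);Mh[n]=np.maximum(Mh[n],np.maximum(Ms[n],o))
# ignore offcut protrusion via parts
def off(x): return [T((box((-.055,.015),(x[5]-.016,x[5]+.016),(.042,.066)))@Rs.T+[x[3],0,x[4]],*x[:3])]
def both(x):
    return sum(np.abs(sil(n,f(x))-m).sum()/m.sum()*w for f,G,w in((lambda x:hold(x)+off(x),Mh,1),(lambda x:plate(x)+off(x),Ms,1),(off,g("offcut"),.5)) for n,m in G.items())
p0=atz("top",(358,190),.06)
x0=np.array([p0[0],p0[1],0,0,.05,0.]);st=[.01,.01,.1,.01,.015,.01]
for k in range(2):
    s_=np.vstack([x0]+[x0+np.eye(6)[i]*st[i] for i in range(6)])
    R=minimize(both,x0,method="Nelder-Mead",options=dict(initial_simplex=s_,maxiter=300,xatol=2e-4,fatol=1e-3));x0=R.x;st=np.array(st)/2;print("holder",R.x.round(4),R.fun)
x=R.x;np.savez("fit.npz",b=b,r=r,s=s,h=x)
mo=T((np.array([0,0,.042])@Rs.T+[x[3],0,x[4]])[None],*x[:3]);print("mouth",mo)
lm={n:ctrl.landmark_of(n,"socket_mouth")[0]["pixel"] for n in cal};print("net mouth tri",tri(lm), {n:(proj(n,mo)-lm[n]).round(1) for n in cal})
im=ctrl.snapshot("scene");im2=ctrl.snapshot("top")
for n,I in(("scene",im),("top",im2)):
    for parts in(plate(x),off(x),ba(x),ra(r)[:1],stk([*s,.016]),bi(b)):
        for P in parts:
            q=proj(n,P)
            for i in range(8):
                for j in range(i):
                    if bin(i^j).count("1")==1: cv2.line(I,tuple(np.int32(q[i]*16+0)),tuple(np.int32(q[j]*16)),(0,255,0),1,cv2.LINE_AA,4)
z=lambda I,y,x,h=75,w=100:cv2.resize(I[y:y+h,x:x+w],(400,300),interpolation=2)
cv2.imwrite("pics/ov.png",np.vstack([np.hstack([z(im,140,235),z(im,215,345)]),np.hstack([z(im2,155,315),z(im2,175,200)])]))
E
```

```text
bin [ 0.5035 -0.298  -0.2668] 0.08284226359327954
rack [ 0.5395  0.2766 -0.2884] 0.10771490682402708
holes [[0.5537 0.3246 0.016 ]
 [0.5253 0.2287 0.016 ]]
stake [ 0.5533  0.3244 -0.2529] 0.3185492300163121
holder [ 0.6016 -0.065  -0.0943  0.002   0.0502  0.005 ] 0.3341428818450022
holder [ 0.6017 -0.0648 -0.0929  0.0015  0.0497  0.0046] 0.3304587931670041
mouth [[ 0.58314637 -0.06312027  0.08659493]]
net mouth tri [ 0.58038585 -0.06416058  0.07116586] {'scene': array([[ 1.1, -2.8]]), 'top': array([[ 1.3, -2.9]])}
```

View pics/ov.png

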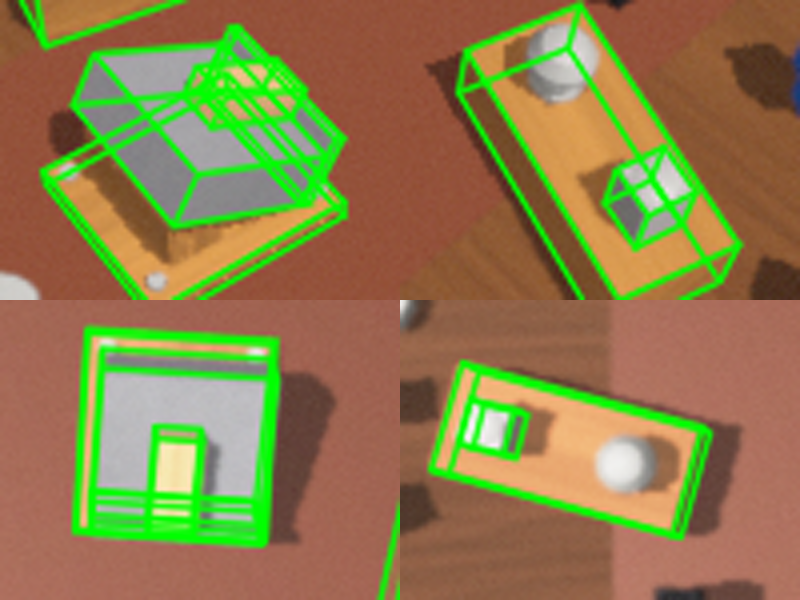

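```bash
cat > go.py <<'E'
from f import *
F=np.load("fit.npz");hx=F["h"]
Rp=Rz(hx[2])@Rs
def pl(v): return T((np.array(v,float)@Rs.T+[hx[3],0,hx[4]])[None],*hx[:3])[0]
def cur():
    o=ctrl.get_obs();return o,np.array(o["tool_pos"]),Ro.from_euler("xyz",o["orientation"],degrees=True).as_matrix()
def frame(x,y): return np.column_stack([x,y,np.cross(x,y)])
def goal(p,x,y,tag=""):
    o,p0,R0=cur();best=min((frame(x,s*y) for s in(1,-1)),key=lambda R:Ro.from_matrix(R0.T@R).magnitude())
    print(tag,"shift",(R0.T@(p-p0)).round(4),"turn",Ro.from_matrix(R0.T@best).as_rotvec(degrees=True).round(1),"world",np.round(p,3))
E
python3 - <<'E'
from go import *
n=Rp[:,2];y=Rp[:,1]
goal(pl([-.02,.0046,.165]),-n,y,"above")
goal(pl([-.02,.0046,.0635]),-n,y,"grasp")
E
```

```text
above shift [0.0604 0.4098 0.4356] turn [ 30.2 -27.9  -7.7] world [ 0.507 -0.051  0.185]
grasp shift [0.1495 0.3848 0.4774] turn [ 30.2 -27.9  -7.7] world [ 0.556 -0.056  0.096]
```

Request:
{"fn": "drive_tool", "kwargs": {
  "plan": [
    [[0.06,0.41,0.436],[30.2,-27.9,-7.7],1],
    [[0.06,0.41,0.436],[30.2,-27.9,-7.7],1],
    [[0.06,0.41,0.436],[30.2,-27.9,-7.7],1],
    [[0.06,0.41,0.436],[30.2,-27.9,-7.7],1],
    [[0.06,0.41,0.436],[30.2,-27.9,-7.7],1],
    [[0.06,0.41,0.436],[30.2,-27.9,-7.7],1],
    [[0.06,0.41,0.436],[30.2,-27.9,-7.7],1],
    [[0.06,0.41,0.436],[30.2,-27.9,-7.7],1],
    [[0.06,0.41,0.436],[30.2,-27.9,-7.7],1],
    [[0.06,0.41,0.436],[30.2,-27.9,-7.7],1],
    [[0.06,0.41,0.436],[30.2,-27.9,-7.7],1],
    [[0.06,0.41,0.436],[30.2,-27.9,-7.7],1],
    [[0.06,0.41,0.436],[30.2,-27.9,-7.7],1],
    [[0.06,0.41,0.436],[30.2,-27.9,-7.7],1],
    [[0.06,0.41,0.436],[30.2,-27.9,-7.7],1],
    [[0.06,0.41,0.436],[30.2,-27.9,-7.7],1],
    [[0.06,0.41,0.436],[30.2,-27.9,-7.7],1],
    [[0.06,0.41,0.436],[30.2,-27.9,-7.7],1],
    [[0.06,0.41,0.436],[30.2,-27.9,-7.7],1]
  ]
}}

```text
clock: 4.18
tool_pos: [0.5116, -0.0529, 0.1933]
orientation: [0.5, 62.2, -4.6]
force: [-0.5, -0.4, 0.3]
opening: 0.0873
```

```bash
python3 - <<'E'
from go import *
n=Rp[:,2];y=Rp[:,1]
o,p,R=cur();print(o["clock"],o["joint_pos"].round(0))
goal(pl([-.02,.0046,.075]),-n,y,"pre")
goal(pl([-.02,.0046,.0635]),-n,y,"grasp")
E
```

```text
4.1833 [  18.   -7.  -58.   40.  -16. -150.]
pre shift [ 0.0954  0.0006 -0.0065] turn [ 0.1 -0.8 -0.3] world [ 0.55  -0.055  0.106]
grasp shift [ 0.1069  0.0005 -0.0063] turn [ 0.1 -0.8 -0.3] world [ 0.556 -0.056  0.096]
```

Request:
{"fn": "drive_tool", "kwargs": {
  "plan": [
    [[0.04,0.0005,-0.0064],[0.1,-0.8,-0.3],1],
    [[0.07,0.0005,-0.0064],[0.1,-0.8,-0.3],1],
    [[0.095,0.0005,-0.0064],[0.1,-0.8,-0.3],1],
    [[0.095,0.0005,-0.0064],[0.1,-0.8,-0.3],1],
    [[0.107,0.0005,-0.0064],[0.1,-0.8,-0.3],1],
    [[0.107,0.0005,-0.0064],[0.1,-0.8,-0.3],1],
    [[0.107,0.0005,-0.0064],[0.1,-0.8,-0.3],1]
  ]
}}

```text
clock: 4.77
tool_pos: [0.565, -0.065, 0.1328]
orientation: [2.6, 65.1, -2.5]
force: [-0.6, 0.2, -0.5]
opening: 0.0874
```

```bash
python3 - <<'E'
from go import *
n=Rp[:,2];y=Rp[:,1]
o,p,R=cur();print(o["clock"],o["joint_pos"].round(0))
goal(pl([-.02,.0046,.0635]),-n,y,"grasp")
a=ctrl.snapshot("scene");b=ctrl.snapshot("top")
z=lambda I,y,x,h=75,w=100:cv2.resize(I[y:y+h,x:x+w],(400,300),interpolation=2)
cv2.imwrite("pics/g1.png",np.hstack([z(a,130,245),z(b,155,315)]))
E
```

```text
4.7667 [   6.    5.  -58.   58.   -4. -158.]
grasp shift [ 0.0295  0.0075 -0.0246] turn [-0.1 -3.8 -1.2] world [ 0.556 -0.056  0.096]
```

View pics/g1.png

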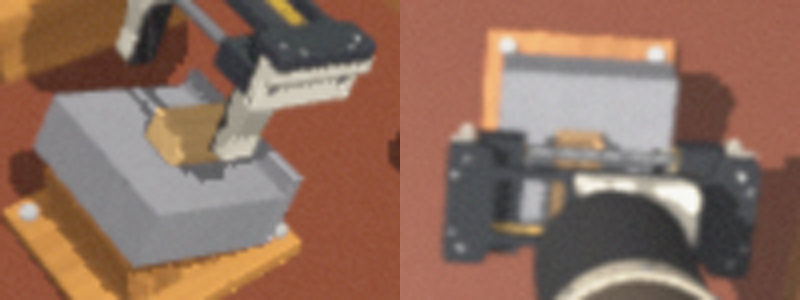

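```bash
cat > ik.py <<'E'
from h import *
D=[([-47.951,20.549,.683,0,-70.136,-16.506],[.29102,-.60903,.24534],[129.6,89.998,155.14])]
def fk(q,k):
    a1,h,a2,a3,d4,L=k;q=np.radians(q)
    ry=lambda a:Ro.from_euler("y",a).as_matrix();rx=lambda a:Ro.from_euler("x",a).as_matrix()
    R=Rz(q[0]);p=R@[a1,0,h]
    R=R@ry(q[1]);p=p+R@[0,0,a2]
    R=R@ry(-q[2]);p=p+R@[d4,0,a3]
    R=R@rx(q[3])@ry(-q[4]);p=p+R@[L,0,0]
    return p,R@rx(q[5])
E
python3 - <<'E'
from go import *; import ik,json
o,p,R=cur();q=o["joint_pos"];print(q.round(2))
# orientation check for j4,j6 signs
pp,RR=ik.fk(q,[0]*6);print(RR.round(3));print(R.round(3))
pp,RR=ik.fk(ik.D[0][0],[0]*6);print(RR.round(2),Ro.from_euler("xyz",ik.D[0][2],degrees=True).as_matrix().round(2))
y=Rp[:,1]
goal(p+[0,0,.05],-Rp[:,2],y,"up")
x=np.array([0,0,-1.]);goal(pl([-.02,.0046,.065])+[0,0,.05],x,y,"above");goal(pl([-.02,.0046,.0655]),x,y,"grasp")
json.dump([list(q),list(p)],open("d3.json","w"))
E
```

```text
[   6.2     4.74  -58.23   57.8    -4.28 -158.2 ]
[[ 0.409 -0.863 -0.296]
 [ 0.108 -0.276  0.955]
 [-0.906 -0.422 -0.02 ]]
[[ 0.422  0.084  0.903]
 [-0.018  0.996 -0.084]
 [-0.906  0.02   0.422]]
[[-0.    0.52  0.85]
 [ 0.    0.85 -0.52]
 [-1.    0.   -0.  ]] [[-0.   -0.43  0.9 ]
 [ 0.    0.9   0.43]
 [-1.    0.   -0.  ]]
up shift [-0.0453  0.001   0.0211] turn [-0.1 -3.7 -1.2] world [ 0.565 -0.064  0.184]
above shift [-0.0168  0.0077 -0.0041] turn [ 0.2 25.  -1.2] world [ 0.555 -0.056  0.147]
grasp shift [ 0.028   0.0067 -0.0253] turn [ 0.2 25.  -1.2] world [ 0.555 -0.056  0.098]
```

Request:
{"fn": "drive_tool", "kwargs": {
  "plan": [
    [[-0.03,0.001,0.014],[0,0,0],1],
    [[-0.045,0.001,0.021],[0,7,0],1],
    [[-0.045,0.001,0.021],[0,14,0],1],
    [[-0.04,0.004,0.01],[0.2,20,-1],1],
    [[-0.017,0.0077,-0.004],[0.2,25,-1.2],1],
    [[-0.017,0.0077,-0.004],[0.2,25,-1.2],1],
    [[-0.017,0.0077,-0.004],[0.2,25,-1.2],1],
    [[-0.017,0.0077,-0.004],[0.2,25,-1.2],1],
    [[-0.017,0.0077,-0.004],[0.2,25,-1.2],1],
    [[-0.017,0.0077,-0.004],[0.2,25,-1.2],1],
    [[-0.017,0.0077,-0.004],[0.2,25,-1.2],1],
    [[-0.017,0.0077,-0.004],[0.2,25,-1.2],1]
  ]
}}

```text
clock: 5.87
tool_pos: [0.554, -0.0559, 0.1478]
orientation: [43.5, 90.0, 38.2]
force: [0.1, 0.7, 0.4]
opening: 0.0875
```

```bash
sed -i 's/rx(q\[3\])/rx(-q[3])/;s/rx(q\[5\])/rx(-q[5])/' ik.py; python3 - <<'E'
from go import *; import ik,json
o,p,R=cur();q=o["joint_pos"];print(q.round(2),o["clock"])
pp,RR=ik.fk(q,[0]*6);print(np.abs(RR-R).max())
d3=json.load(open("d3.json"));print(np.round(ik.fk(d3[0],[0]*6)[1],2))
Q=[ik.D[0][:2],d3,[list(q),list(p)]]
r=least_squares(lambda k:np.hstack([ik.fk(a,k)[0]-b for a,b in Q]+[1e-3*(np.array(k)-[.0,.3,.35,.03,.35,.3])]),[0,.3,.35,.03,.35,.3]);print(r.x.round(4),r.fun.round(4))
json.dump(Q,open("Q.json","w"))
y=Rp[:,1]
x=np.array([0,0,-1.]);goal(pl([-.02,.0046,.0655]),x,y,"grasp")
E
```

```text
[ 1.4380e+01  1.4350e+01 -2.1970e+01 -1.0000e-02 -5.3660e+01 -1.0962e+02] 5.8667
1.087289291216846
[[ 0.42  0.9  -0.08]
 [-0.02 -0.08 -1.  ]
 [-0.91  0.42 -0.02]]
[-0.1086  0.6205  0.8751 -0.0446  0.5119  0.9783] [ 1.543e-01  1.153e-01  5.000e-04  3.400e-03  6.390e-02 -3.700e-03
 -7.480e-02  1.790e-01  3.200e-03 -1.000e-04  3.000e-04  5.000e-04
 -1.000e-04  2.000e-04  7.000e-04]
grasp shift [0.0502 0.0001 0.0008] turn [ 0.1  0.  -0. ] world [ 0.555 -0.056  0.098]
```

Request:
{"fn": "drive_tool", "kwargs": {
  "plan": [
    [[0.025,0,0.001],[0,0,0],1],
    [[0.045,0,0.001],[0,0,0],1],
    [[0.05,0,0.001],[0,0,0],1],
    [[0.05,0,0.001],[0,0,0],1],
    [[0.05,0,0.001],[0,0,0],0],
    [[0.05,0,0.001],[0,0,0],0],
    [[0.05,0,0.001],[0,0,0],0],
    [[0.05,0,0.001],[0,0,0],0],
    [[0.05,0,0.001],[0,0,0],0],
    [[0.05,0,0.001],[0,0,0],0],
    [[0.05,0,0.001],[0,0,0],0],
    [[0.05,0,0.001],[0,0,0],0]
  ]
}}

```text
clock: 6.87
tool_pos: [0.555, -0.056, 0.0979]
orientation: [44.0, 90.0, 38.8]
force: [0.3, 0.0, -0.2]
opening: 0.0401
```

```bash
python3 - <<'E'
from go import *; import json
o,p,R=cur();Q=json.load(open("Q.json"));Q.append([list(o["joint_pos"]),list(p)]);json.dump(Q,open("Q.json","w"))
x=np.array([0,0,-1.]);y=Rp[:,1];b=F["b"]
goal(p+[0,0,.09],x,y,"up");goal(np.array([b[0],b[1],p[2]+.09]),x,y,"bin");goal(np.array([b[0],b[1],.1]),x,y,"bindown")
E
```

```text
up shift [-0.09  0.    0.  ] turn [ 0.1  0.  -0. ] world [ 0.555 -0.056  0.188]
bin shift [-0.0901 -0.2457 -0.0292] turn [ 0.1  0.  -0. ] world [ 0.503 -0.298  0.188]
bindown shift [-0.0022 -0.2457 -0.0292] turn [ 0.1  0.  -0. ] world [ 0.503 -0.298  0.1  ]
```

Opening is 40 mm, so the fingers are still closing; I'll let them finish, then lift.

Request:
{"fn": "drive_tool", "kwargs": {
  "plan": [
    [[0,0,0],[0,0,0],0],
    [[0,0,0],[0,0,0],0],
    [[0,0,0],[0,0,0],0],
    [[0,0,0],[0,0,0],0],
    [[0,0,0],[0,0,0],0],
    [[-0.03,0,0],[0,0,0],0],
    [[-0.06,0,0],[0,0,0],0],
    [[-0.09,0,0],[0,0,0],0],
    [[-0.09,0,0],[0,0,0],0]
  ]
}}

```text
clock: 7.62
tool_pos: [0.5581, -0.0559, 0.194]
orientation: [9.6, 89.5, 4.4]
force: [1.1, -0.1, -0.0]
opening: 0.0316
```

Request:
{"fn": "drive_tool", "kwargs": {
  "plan": [
    [[0,-0.04,-0.005],[0,0,0],0],
    [[0,-0.08,-0.01],[0,0,0],0],
    [[0,-0.12,-0.015],[0,0,0],0],
    [[0,-0.16,-0.02],[0,0,0],0],
    [[0,-0.2,-0.025],[0,0,0],0],
    [[0,-0.245,-0.03],[0,0,0],0],
    [[0,-0.245,-0.03],[0,0,0],0],
    [[0,-0.245,-0.03],[0,0,0],0],
    [[0.03,-0.245,-0.03],[0,0,0],0],
    [[0.06,-0.245,-0.03],[0,0,0],0],
    [[0.09,-0.245,-0.03],[0,0,0],0],
    [[0.09,-0.245,-0.03],[0,0,0],0],
    [[0.09,-0.245,-0.03],[0,0,0],0]
  ]
}}

```text
clock: 8.7
tool_pos: [0.5064, -0.296, 0.1024]
orientation: [17.4, 89.6, 12.3]
force: [-0.0, -0.2, 1.7]
opening: 0.0317
```

```bash
python3 - <<'E'
from go import *; import json
o,p,R=cur();Q=json.load(open("Q.json"));Q.append([list(o["joint_pos"]),list(p)]);json.dump(Q,open("Q.json","w"))
print(F["b"],p,o["opening"])
a=ctrl.snapshot("scene");b=ctrl.snapshot("top")
z=lambda I,y,x,h=75,w=100:cv2.resize(I[y:y+h,x:x+w],(400,300),interpolation=2)
cv2.imwrite("pics/b1.png",np.hstack([z(a,80,215),z(b,175,400)]))
E
```

```text
[ 0.50346681 -0.29797146 -0.26683125] [ 0.5064197  -0.29603936  0.10243177] 0.031745300440912394
```

View pics/b1.png

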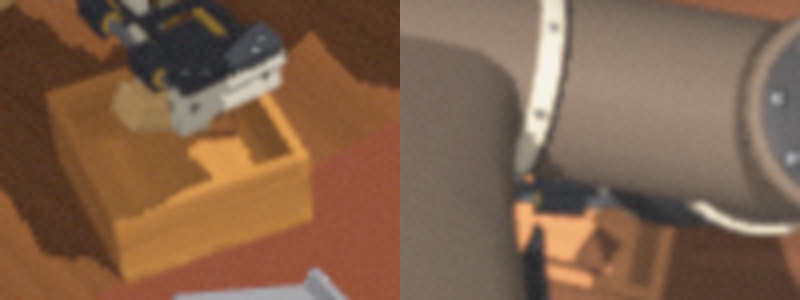

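The crop shows the offcut between the fingers at scene pixel (251,107), over the bin. I'll release it and rise.

Request:
{"fn": "drive_tool", "kwargs": {
  "plan": [
    [[0,0,0],[0,0,0],1],
    [[0,0,0],[0,0,0],1],
    [[0,0,0],[0,0,0],1],
    [[0,0,0],[0,0,0],1],
    [[0,0,0],[0,0,0],1],
    [[0,0,0],[0,0,0],1],
    [[0,0,0],[0,0,0],1],
    [[-0.04,0,0],[0,0,0],1],
    [[-0.08,0,0],[0,0,0],1],
    [[-0.12,0,0],[0,0,0],1],
    [[-0.12,0,0],[0,20,0],1],
    [[-0.12,0,0],[0,20,20],1],
    [[-0.12,0,0],[0,20,20],1],
    [[-0.12,0,0],[0,20,20],1]
  ]
}}

```text
clock: 9.97
tool_pos: [0.5081, -0.2963, 0.227]
orientation: [134.4, 64.2, 129.6]
force: [0.3, -0.8, -0.2]
opening: 0.0875
```

```bash
cat > ik.py <<'E'
from h import *
ry=lambda a:Ro.from_euler("y",a).as_matrix();rx=lambda a:Ro.from_euler("x",a).as_matrix()
LO=np.array([-176.03,-82.01,-58.28,-173.87,-174.79,-173.66]);HI=np.array([176.03,121.73,71.71,95.51,-.11,173.66])
def fk(q,k):
    a1,h,a2,a3,d4,b,c,e,L,j6=k;q=np.radians(q)
    R=Rz(q[0]);p=R@[a1,0,h]
    R=R@ry(q[1]);p=p+R@[0,0,a2]
    R=R@ry(-q[2]);p=p+R@[d4,b,a3]
    R=R@rx(s4*q[3]);p=p+R@[0,c,0]
    R=R@ry(-q[4]);p=p+R@[L,0,e]
    return p,R@rx(s6*q[5]+j6)
s4=s6=-1
E
python3 - <<'E'
from go import *; import ik,json
o,p,R=cur();Q=json.load(open("Q.json"));Q.append([list(o["joint_pos"]),list(p)]);json.dump(Q,open("Q.json","w"))
print(o["opening"],o["joint_pos"].round(1),R.round(2))
x0=np.array([0,.3,.35,.03,.35,-.19,0,0,.3])
for s in(1,-1):
    ik.s4=s
    r=least_squares(lambda k:np.hstack([ik.fk(a,[*k,0])[0]-b for a,b in Q]+[1e-4*(k-x0)]),x0);print(s,r.x.round(4),np.abs(r.fun[:-9]).max())
for s4 in(1,-1):
  for s6 in(1,-1):
    ik.s4,ik.s6=s4,s6;print(s4,s6,[round(np.degrees(np.arctan2(*(ik.fk(o["joint_pos"],[0]*10)[1].T@R)[[2,1],1])),1)],(ik.fk(o["joint_pos"],[0]*10)[1].T@R).round(2)[0])
print([[round(v,1) for v in a]+[round(v,3) for v in b] for a,b in Q])
E
```

```text
0.08747650745139877 [-19.7  28.1  10.7 -12.9 -95.1 -73.6] [[-0.28  0.13  0.95]
 [ 0.34  0.94 -0.03]
 [-0.9   0.31 -0.3 ]]
1 [ 0.4207  0.3506  0.0585 -0.0715  0.3237 -0.3078  0.1372 -0.1102  0.0131] 0.07754143845116662
-1 [-0.      0.1988  0.6016  0.      0.4636  0.     -0.1918  0.      0.3592] 2.8254749983580574e-06
1 1 [np.float64(53.2)] [ 0.9  -0.41 -0.13]
1 -1 [np.float64(-94.1)] [ 0.9  -0.41 -0.13]
-1 1 [np.float64(57.3)] [1. 0. 0.]
-1 -1 [np.float64(-90.0)] [1. 0. 0.]
[[-48.0, 20.5, 0.7, 0, -70.1, -16.5, 0.291, -0.609, 0.245], [6.2, 4.7, -58.2, 57.8, -4.3, -158.2, 0.565, -0.064, 0.134], [14.4, 14.3, -22.0, -0.0, -53.7, -109.6, 0.554, -0.056, 0.148], [14.3, 17.7, -25.0, -0.0, -47.2, -109.6, 0.555, -0.056, 0.098], [-11.3, 19.7, -21.2, -0.2, -48.8, -83.7, 0.506, -0.296, 0.102], [np.float64(-19.7), np.float64(28.1), np.float64(10.7), np.float64(-12.9), np.float64(-95.1), np.float64(-73.6), np.float64(0.508), np.float64(-0.296), np.float64(0.227)]]
```

```bash
cat >> ik.py <<'E'
K=[0,.1988,.6016,0,.4636,0,-.1918,0,.3592,-np.pi/2]
def ik(p,R,q0s):
    best=None
    for q0 in q0s:
        f=lambda q:np.r_[(fk(q,K)[0]-p)*5,Ro.from_matrix(fk(q,K)[1].T@R).as_rotvec()]
        r=least_squares(f,np.clip(q0,LO+1,HI-1),bounds=(LO,HI),x_scale=30)
        e=np.linalg.norm(r.fun)
        if e<1e-3:
            m=np.min(np.r_[r.x-LO,HI-r.x]);
            if best is None or m>best[0]: best=(m,r.x)
    return best
E
python3 - <<'E'
from go import *; import ik
n,yp,xp=Rp[:,2],Rp[:,1],Rp[:,0]
seeds=[[15,15,-25,0,-50,60],[15,15,-25,0,-50,-110],[40,15,-25,0,-70,0],[40,15,-25,0,-70,-150],[10,10,-50,30,-20,-150],[10,10,-50,30,-20,30],[10,5,-50,-150,-20,0]]
ss=F["s"];yaw=F["r"][2]
rot=lambda ax,d:Ro.from_rotvec(np.radians(d)*ax).as_matrix()
for d in(0,8,14,20,28):
  # socket: jaw plate y; tool x rotated toward vertical by d
  x=rot(yp,d)@(-n)   # check below
  out=[]
  for h in(.022,.06,.11):
    b=None
    for s in(1,-1):
      r=ik.ik(pl([0,0,.042+h]),frame(x,s*yp),seeds)
      out.append((s,None if r is None else (round(r[0]),r[1].round().tolist())))
  print(d,x.round(2));[print("   ",o) for o in out]
E
```

```text
0 [ 0.48 -0.04 -0.88]
    (1, None)
    (-1, None)
    (1, None)
    (-1, None)
    (1, None)
    (-1, None)
8 [ 0.35 -0.03 -0.94]
    (1, (7, [14.0, 9.0, -51.0, 35.0, -12.0, -142.0]))
    (-1, (7, [14.0, 9.0, -51.0, 35.0, -12.0, 38.0]))
    (1, (10, [17.0, 5.0, -48.0, 24.0, -19.0, -134.0]))
    (-1, (10, [17.0, 5.0, -48.0, 24.0, -19.0, 46.0]))
    (1, (13, [20.0, -1.0, -45.0, 19.0, -28.0, -130.0]))
    (-1, (13, [20.0, -1.0, -45.0, 19.0, -28.0, 50.0]))
14 [ 0.25 -0.02 -0.97]
    (1, (19, [16.0, 12.0, -39.0, 12.0, -26.0, -122.0]))
    (-1, (19, [16.0, 12.0, -39.0, 12.0, -26.0, 58.0]))
    (1, (20, [17.0, 8.0, -38.0, 11.0, -31.0, -121.0]))
    (-1, (20, [17.0, 8.0, -38.0, 11.0, -31.0, 59.0]))
    (1, (21, [19.0, 2.0, -37.0, 10.0, -38.0, -121.0]))
    (-1, (21, [19.0, 2.0, -37.0, 10.0, -38.0, 59.0]))
20 [ 0.15 -0.01 -0.99]
    (1, (27, [15.0, 14.0, -31.0, 5.0, -36.0, -114.0]))
    (-1, (27, [15.0, 14.0, -31.0, 5.0, -36.0, 66.0]))
    (1, (27, [16.0, 10.0, -31.0, 5.0, -40.0, -115.0]))
    (-1, (27, [16.0, 10.0, -31.0, 5.0, -40.0, 65.0]))
    (1, (28, [17.0, 5.0, -31.0, 5.0, -46.0, -115.0]))
    (-1, (28, [17.0, 5.0, -31.0, 5.0, -46.0, 65.0]))
28 [ 0.01 -0.   -1.  ]
    (1, (35, [13.0, 18.0, -23.0, 0.0, -48.0, -109.0]))
    (-1, (35, [13.0, 18.0, -23.0, 0.0, -48.0, 71.0]))
    (1, (35, [14.0, 15.0, -23.0, 0.0, -52.0, -110.0]))
    (-1, (35, [14.0, 15.0, -23.0, 0.0, -52.0, 70.0]))
    (1, (35, [15.0, 10.0, -23.0, 0.0, -57.0, -110.0]))
    (-1, (35, [15.0, 10.0, -23.0, 0.0, -57.0, 70.0]))
```

```bash
python3 - <<'E'
from go import *; import ik
seeds=[[45,15,-10,0,-70,0],[45,15,-10,0,-70,-150],[45,15,-10,0,-70,-70],[45,15,-10,0,-70,90]]
ss=F["s"];yaw=-.27
rot=lambda ax,d:Ro.from_rotvec(np.radians(d)*ax).as_matrix()
X=Rz(yaw)[:,0];Y=Rz(yaw)[:,1];z=np.array([0,0,1.])
for nm,a in(("y",Y),("-y",-Y),("x",X),("-x",-X)):
  x=rot(a,16)@-z
  for h in(.072,.18):
    for s in(1,-1):
      r=ik.ik(np.array([ss[0],ss[1],h]),frame(x,s*a),seeds);print(nm,h,s,r and (round(r[0]),r[1].round().tolist()))
a=Y;x=rot(a,16)@-z
print(cur()[0]["joint_pos"].round())
goal(np.array([ss[0],ss[1],.18]),x,a,"above y")
x=rot(-X,16)@-z;goal(np.array([ss[0],ss[1],.18]),x,-X,"above -x")
I=ctrl.snapshot("scene");T2=ctrl.snapshot("top")
zz=lambda I,y,x,h=75,w=100:cv2.resize(I[y:y+h,x:x+w],(400,300),interpolation=2)
cv2.imwrite("pics/h1.png",np.vstack([np.hstack([zz(I,130,235),zz(I,80,215)]),np.hstack([zz(T2,155,315),zz(T2,175,400)])]))
for n in cal:
  for o in("socket_mouth","offcut"): print(n,o,[(d["pixel"],d["confidence"]) for d in ctrl.landmark_of(n,o)][:2])
print({n:proj(n,pl([0,0,.042])) for n in cal})
E
```

```text
y 0.072 1 (35, [40.0, 33.0, 0.0, -14.0, -67.0, -139.0])
y 0.072 -1 (58, [40.0, 33.0, 0.0, -14.0, -67.0, 41.0])
y 0.18 1 (32, [40.0, 27.0, 6.0, -13.0, -78.0, -141.0])
y 0.18 -1 (64, [40.0, 27.0, 6.0, -13.0, -78.0, 39.0])
-y 0.072 1 (22, [54.0, 22.0, -36.0, 31.0, -30.0, -6.0])
-y 0.072 -1 (0, [54.0, 22.0, -36.0, 31.0, -30.0, 174.0])
-y 0.18 1 (32, [55.0, 15.0, -27.0, 22.0, -45.0, 4.0])
-y 0.18 -1 None
x 0.072 1 (36, [42.0, 22.0, -19.0, -14.0, -36.0, 133.0])
x 0.072 -1 (36, [42.0, 22.0, -19.0, -14.0, -36.0, -47.0])
x 0.18 1 (44, [43.0, 15.0, -14.0, -11.0, -48.0, 128.0])
x 0.18 -1 (44, [43.0, 15.0, -14.0, -11.0, -48.0, -52.0])
-x 0.072 1 (50, [51.0, 33.0, -8.0, 7.0, -64.0, -71.0])
-x 0.072 -1 (50, [51.0, 33.0, -8.0, 7.0, -64.0, 109.0])
-x 0.18 1 (56, [51.0, 27.0, -2.0, 6.0, -76.0, -69.0])
-x 0.18 -1 (56, [51.0, 27.0, -2.0, 6.0, -76.0, 111.0])
[-20.  28.  11. -13. -95. -74.]
above y shift [0.2378 0.5757 0.0389] turn [ 12.7  -3.9 -15. ] world [0.553 0.324 0.18 ]
above -x shift [0.2378 0.5757 0.0389] turn [-73.4  10.8 -38.5] world [0.553 0.324 0.18 ]
scene socket_mouth [([285.7, 171.0], 0.98)]
scene offcut [([253.7, 127.7], 0.72), ([277.2, 191.0], 0.27)]
top socket_mouth [([360.3, 193.7], 0.95)]
top offcut []
{'scene': array([[287.29558503, 165.89898795]]), 'top': array([[360.27723321, 191.57670545]])}
```

View pics/h1.png

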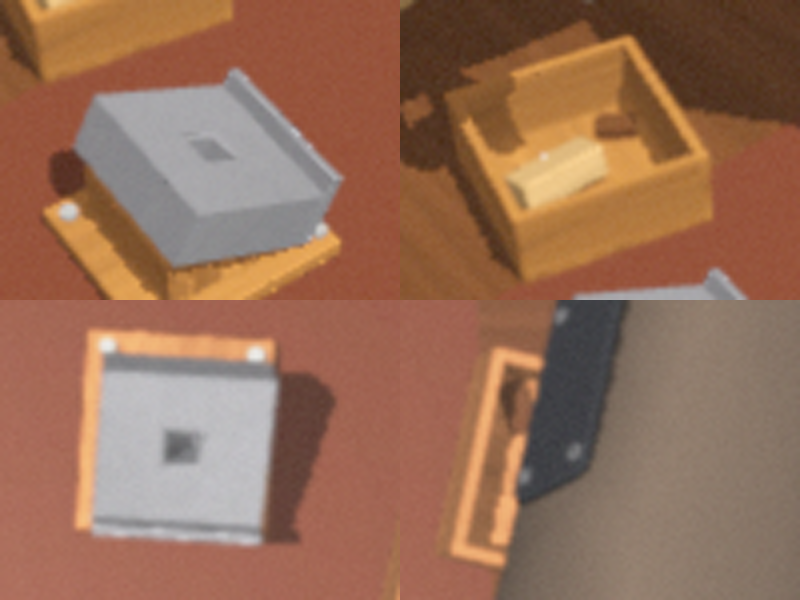

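The offcut lies inside the bin at scene (254,123). The hole shows clear at scene (287.6,166.9) and top (360.1,191.4), within about 1 px of my model. I'll refine the plate while the view is clear.

```bash
python3 - <<'E'
from go import *
Ms=masks("socket",dict(scene=(285,170),top=(358,190)));Mh=masks("holder",dict(scene=(282,185),top=(358,190)))
for n in cal: Mh[n]=np.maximum(Mh[n],Ms[n])
both=lambda x:sum(np.abs(sil(n,f(x))-m).sum()/m.sum() for f,G in((hold,Mh),(plate,Ms)) for n,m in G.items())
x0=hx[:5]
s_=np.vstack([x0]+[x0+np.eye(5)[i]*[.004,.004,.04,.004,.005][i] for i in range(5)])
R=minimize(both,x0,method="Nelder-Mead",options=dict(initial_simplex=s_,maxiter=300,xatol=2e-4,fatol=1e-3));x=R.x;print(x.round(4),hx.round(4),R.fun)
mo=lambda x:T((np.array([0,0,.042])@Rs.T+[x[3],0,x[4]])[None],*x[:3])[0]
# hole: dark blob weighted centroid
px={}
for n,c in(("scene",(288,167)),("top",(360,191))):
    g=np.mean([ctrl.snapshot(n)[...,:].mean(2) for _ in range(3)],0);r=9
    w=g[c[1]-r:c[1]+r+1,c[0]-r:c[0]+r+1];d=np.clip(np.median(w)-w-12,0,25)
    d[np.hypot(*np.mgrid[-r:r+1,-r:r+1])>8]=0
    yy,xx=np.mgrid[c[1]-r:c[1]+r+1,c[0]-r:c[0]+r+1];px[n]=[(d*xx).sum()/d.sum(),(d*yy).sum()/d.sum()]
print("hole px",px,"tri",tri(px).round(4));print("old",mo(hx).round(4),"new",mo(x).round(4),{n:proj(n,mo(x)).round(1) for n in cal})
E
```

```text
scene socket [286. 173.] 0.62 2136.0
top socket [361. 192.] 0.78 2040.0
scene holder [281. 182.] 0.94 3464.0
top holder [356. 188.] 0.59 2287.0
[ 0.6002 -0.0652 -0.0977  0.0032  0.0492] [ 0.6017 -0.0648 -0.0929  0.0015  0.0497  0.0046] 0.15421126604184215
hole px {'scene': [np.float64(287.63789945043766), np.float64(167.3437818033788)], 'top': [np.float64(359.7984354479529), np.float64(191.30548735225258)]} tri [ 0.584  -0.0617  0.0829]
old [ 0.5831 -0.0631  0.0866] new [ 0.5834 -0.0635  0.0861] {'scene': array([[287.1, 166. ]]), 'top': array([[360.4, 191.5]])}
```

Request:
{"fn": "drive_tool", "kwargs": {
  "plan": [
    [[0.0,0.04,0.003],[0,0,0],0.65],
    [[0.02,0.08,0.006],[0,0,0],0.65],
    [[0.04,0.12,0.009],[3,-1,-4],0.65],
    [[0.06,0.16,0.012],[6,-2,-7],0.65],
    [[0.08,0.2,0.015],[9,-3,-11],0.65],
    [[0.1,0.24,0.017],[12.7,-4,-15],0.65],
    [[0.115,0.28,0.02],[12.7,-4,-15],0.65],
    [[0.13,0.32,0.022],[12.7,-4,-15],0.65],
    [[0.15,0.36,0.025],[12.7,-4,-15],0.65],
    [[0.165,0.4,0.028],[12.7,-4,-15],0.65],
    [[0.18,0.44,0.03],[12.7,-4,-15],0.65],
    [[0.2,0.48,0.033],[12.7,-4,-15],0.65],
    [[0.215,0.52,0.036],[12.7,-4,-15],0.65],
    [[0.23,0.56,0.038],[12.7,-4,-15],0.65],
    [[0.238,0.576,0.039],[12.7,-4,-15],0.65],
    [[0.238,0.576,0.039],[12.7,-4,-15],0.65],
    [[0.238,0.576,0.039],[12.7,-4,-15],0.65],
    [[0.238,0.576,0.039],[12.7,-4,-15],0.65]
  ]
}}

```text
clock: 12.27
tool_pos: [0.5533, 0.3243, 0.1747]
orientation: [-178.7, 74.1, 165.7]
force: [0.1, -0.5, -0.1]
opening: 0.0569
```

```bash
python3 - <<'E'
import numpy as np
F=dict(np.load("fit.npz"));h=F["h"];h[:]=[.6007,-.0645,-.096,.0032,.0482,h[5]];np.savez("fit.npz",**F)
from go import *
print("mouth",pl([0,0,.042]).round(4))
ss=F["s"];a=Rz(-.27)[:,1];x=Ro.from_rotvec(np.radians(16)*a).as_matrix()@[0,0,-1.]
for z in(.12,.072):goal(np.array([.5535,.3245,z]),x,a,str(z))
I=ctrl.snapshot("scene");T2=ctrl.snapshot("top")
zz=lambda I,y,x,h=75,w=100:cv2.resize(I[y:y+h,x:x+w],(400,300),interpolation=2)
cv2.imwrite("pics/s1.png",np.hstack([zz(I,205,350),zz(T2,170,190)]))
E
```

```text
mouth [ 0.5838 -0.0629  0.0851]
0.12 shift [0.0526 0.0006 0.0151] turn [-0.2  0.1  0.3] world [0.554 0.324 0.12 ]
0.072 shift [0.0987 0.0009 0.0282] turn [-0.2  0.1  0.3] world [0.554 0.324 0.072]
```

Request:
{"fn": "drive_tool", "kwargs": {
  "plan": [
    [[0.026,0.0005,0.0075],[0,0,0],0.65],
    [[0.052,0.0007,0.015],[0,0,0],0.65],
    [[0.07,0.001,0.02],[0,0,0],0.65],
    [[0.085,0.001,0.024],[0,0,0],0.65],
    [[0.0985,0.001,0.028],[0,0,0],0.65],
    [[0.0985,0.001,0.028],[0,0,0],0.65]
  ]
}}

```text
clock: 12.87
tool_pos: [0.554, 0.322, 0.0714]
orientation: [-178.6, 74.1, 165.6]
force: [0.2, -0.1, -0.1]
opening: 0.0569
```

```bash
python3 - <<'E'
from go import *
o,p,R=cur();print(o["force"],p)
I=ctrl.snapshot("scene");T2=ctrl.snapshot("top")
zz=lambda I,y,x,h=75,w=100:cv2.resize(I[y:y+h,x:x+w],(400,300),interpolation=2)
cv2.imwrite("pics/s2.png",np.hstack([zz(I,215,360),zz(T2,170,190)]))
E
```

```text
[ 0.18231945 -0.08636987 -0.11807647] [0.55401262 0.32200306 0.07140396]
```

View pics/s2.png

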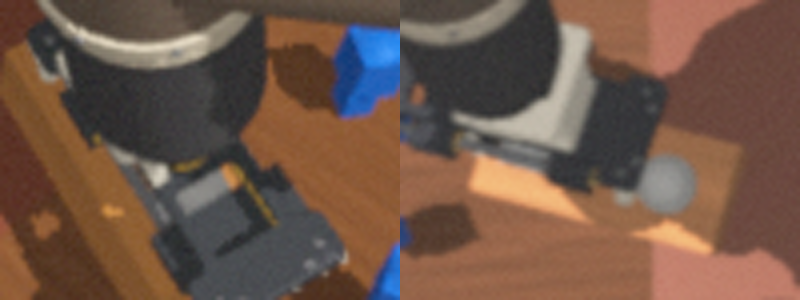

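The head shows between the fingers at scene (411,263), and the round stake at top (356,216 → crop right) is clear of the gripper. I'll close and lift.

Request:
{"fn": "drive_tool", "kwargs": {
  "plan": [
    [[0,0,0],[0,0,0],0],
    [[0,0,0],[0,0,0],0],
    [[0,0,0],[0,0,0],0],
    [[0,0,0],[0,0,0],0],
    [[0,0,0],[0,0,0],0],
    [[0,0,0],[0,0,0],0],
    [[0,0,0],[0,0,0],0],
    [[0,0,0],[0,0,0],0],
    [[0,0,0],[0,0,0],0],
    [[0,0,0],[0,0,0],0]
  ]
}}

```text
clock: 13.8
tool_pos: [0.5545, 0.3231, 0.0738]
orientation: [-179.0, 74.2, 165.2]
force: [-1.7, 1.7, 5.8]
opening: 0.0318
```

```bash
python3 - <<'E'
from go import *
o,p,R=cur();print(o["force"].round(1),o["moment"].round(2),p,o["opening"])
print("up shift",(R.T@[0,0,.1]).round(4))
print("stake az",np.degrees(np.arctan2(R[1,1],R[0,1])))
E
```

```text
[-1.7  1.7  5.8] [ 0.44 -0.09 -0.05] [0.55446431 0.32306384 0.0738054 ] 0.03182136898291807
up shift [-0.0962 -0.0005 -0.0273]
stake az 74.26885698752181
```

Request:
{"fn": "drive_tool", "kwargs": {
  "plan": [
    [[-0.015,0,-0.0043],[0,0,0],0],
    [[-0.03,0,-0.0085],[0,0,0],0],
    [[-0.05,0,-0.014],[0,0,0],0],
    [[-0.075,-0.0004,-0.021],[0,0,0],0],
    [[-0.1,-0.0005,-0.0284],[0,0,0],0],
    [[-0.125,-0.0006,-0.0355],[0,0,0],0],
    [[-0.125,-0.0006,-0.0355],[0,0,0],0],
    [[-0.125,-0.0006,-0.0355],[0,0,0],0]
  ]
}}

```text
clock: 14.47
tool_pos: [0.5546, 0.3233, 0.2043]
orientation: [-179.3, 74.2, 164.9]
force: [-0.7, 0.4, -5.0]
opening: 0.0317
```

```bash
python3 - <<'E'
from go import *
o,p,R=cur();print(o["force"].round(1),o["opening"],p)
n,yp=Rp[:,2],Rp[:,1]
x=Ro.from_rotvec(np.radians(16)*yp).as_matrix()@-n
for h in(.11,.064):goal(pl([0,0,.042+h]),x,yp,str(h))
q=np.array([.5538,-.063,.2]);goal(pl([0,0,.042+.11])+[0,0,.04],x,yp,"via")
I=ctrl.snapshot("scene");T2=ctrl.snapshot("top")
cv2.imwrite("pics/l0.png",np.hstack([cv2.resize(i,(400,300),interpolation=2) for i in(I[150:300,300:500],T2[130:280,150:350])]))
E
```

```text
[-0.7  0.4 -5. ] 0.03170833905426785 [0.55457025 0.32328421 0.20430145]
0.11 shift [ 0.001  -0.373   0.0845] turn [-10.3 -28.4  -0.1] world [ 0.531 -0.058  0.182]
0.064 shift [ 0.034  -0.369   0.1164] turn [-10.3 -28.4  -0.1] world [ 0.553 -0.06   0.141]
via shift [-0.0375 -0.3732  0.0736] turn [-10.3 -28.4  -0.1] world [ 0.531 -0.058  0.222]
```

Request:
{"fn": "drive_tool", "kwargs": {
  "plan": [
    [[-0.02,-0.03,0.007],[0,0,0],0],
    [[-0.03,-0.07,0.014],[-1,-3,0],0],
    [[-0.03,-0.11,0.025],[-2,-7,0],0],
    [[-0.03,-0.15,0.033],[-4,-12,0],0],
    [[-0.025,-0.19,0.042],[-6,-17,0],0],
    [[-0.02,-0.23,0.05],[-8,-22,0],0],
    [[-0.015,-0.27,0.06],[-9,-26,0],0],
    [[-0.01,-0.31,0.07],[-10.3,-28.4,-0.1],0],
    [[-0.005,-0.345,0.08],[-10.3,-28.4,-0.1],0],
    [[0.001,-0.365,0.084],[-10.3,-28.4,-0.1],0],
    [[0.001,-0.373,0.0845],[-10.3,-28.4,-0.1],0],
    [[0.001,-0.373,0.0845],[-10.3,-28.4,-0.1],0],
    [[0.001,-0.373,0.0845],[-10.3,-28.4,-0.1],0],
    [[0.001,-0.373,0.0845],[-10.3,-28.4,-0.1],0]
  ]
}}

```text
clock: 15.73
tool_pos: [0.5302, -0.0579, 0.1798]
orientation: [-0.9, 77.6, -6.4]
force: [0.1, 0.4, -4.3]
opening: 0.0322
```

```bash
python3 - <<'E'
from go import *
o,p,R=cur();print(o["force"].round(1),o["moment"].round(2),o["opening"],p,o["joint_pos"].round())
n,yp=Rp[:,2],Rp[:,1]
x=Ro.from_rotvec(np.radians(16)*yp).as_matrix()@-n
for h in(.11,.064,.024):goal(pl([0,0,.042+h]),x,yp,str(h))
I=ctrl.snapshot("scene");T2=ctrl.snapshot("top")
# predicted stake in hand: axis at TCP, dir tool rotated by -16 about y
ax=-(Ro.from_rotvec(-np.radians(16)*R[:,1]).as_matrix()@R[:,0]);
if abs(ax@n)<.9: print("sign?",ax,n)
print("axis err deg",np.degrees(np.arccos(min(1,ax@n))))
xx=np.cross(R[:,1],ax);RS=np.column_stack([xx,R[:,1],ax])
for n_,J in(("scene",I),("top",T2)):
    for B in(box((-.01,.01),(-.01,.01),(-.058,-.024)),box((-.016,.016),(-.016,.016),(-.024,.018))):
        q=proj(n_,B@RS.T+p)
        cv2.polylines(J,[cv2.convexHull(np.float32(q*16)).astype(np.int32)],True,(0,255,0),1,cv2.LINE_AA,4)
    print(n_,proj(n_,p-ax*.058).round(1))
cv2.imwrite("pics/l1.png",np.hstack([cv2.resize(i,(400,400),interpolation=2) for i in(I[110:190,250:330],T2[150:230,320:400])]))
E
```

```text
[ 0.1  0.4 -4.3] [0.14 0.98 0.02] 0.0322086623550683 [ 0.53018247 -0.05789363  0.17978951] [  18.    3.  -35.    8.  -40. -120.]
0.11 shift [-0.0015  0.0002  0.0015] turn [ 0.  -0.2  0.2] world [ 0.531 -0.058  0.182]
0.064 shift [0.0427 0.0003 0.0144] turn [ 0.  -0.2  0.2] world [ 0.553 -0.06   0.141]
0.024 shift [0.0811 0.0005 0.0255] turn [ 0.  -0.2  0.2] world [ 0.572 -0.062  0.106]
axis err deg 0.2879892137496346
scene [[295.1 150.5]]
top [[361.1 199.1]]
```

View pics/l1.png

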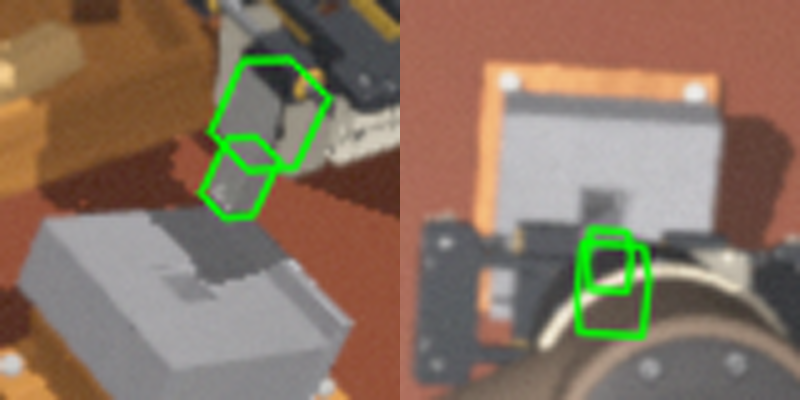

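The predicted outline covers the real tang (tip at scene (296,152)), and the hole is clear, so I'll descend along the normal and watch the force.

Request:
{"fn": "drive_tool", "kwargs": {
  "plan": [
    [[0.01,0.0003,0.0047],[0,-0.2,0.2],0],
    [[0.025,0.0003,0.0092],[0,-0.2,0.2],0],
    [[0.037,0.0003,0.0127],[0,-0.2,0.2],0],
    [[0.0427,0.0003,0.0144],[0,-0.2,0.2],0],
    [[0.0427,0.0003,0.0144],[0,-0.2,0.2],0],
    [[0.047,0.0003,0.0156],[0,-0.2,0.2],0],
    [[0.051,0.0003,0.0168],[0,-0.2,0.2],0],
    [[0.054,0.0003,0.0176],[0,-0.2,0.2],0],
    [[0.054,0.0003,0.0176],[0,-0.2,0.2],0]
  ]
}}

```text
clock: 16.58
tool_pos: [0.5593, -0.06, 0.132]
orientation: [0.1, 77.3, -5.4]
force: [-5.5, 2.2, 2.9]
opening: 0.0319
```

```bash
cat > st.py <<'E'
from go import *
o,p,R=cur();n,yp=Rp[:,2],Rp[:,1]
print(o["clock"],"F plate axes",(Rp.T@(o["force"])).round(1),"M",o["moment"].round(2),"open",round(o["opening"],4),"TCP plate",(Rp.T@(p-pl([0,0,.042]))).round(4))
x=Ro.from_rotvec(np.radians(16)*yp).as_matrix()@-n
print("per mm: down",(R.T@-n).round(3),"plate x",(R.T@Rp[:,0]).round(3),"plate y",(R.T@yp).round(3))
for h in(.045,.024):goal(pl([0,0,.042+h]),x,yp,str(h))
E
python3 st.py; python3 - <<'E'
from h import *
I=ctrl.snapshot("scene");T2=ctrl.snapshot("top")
cv2.imwrite("pics/l2.png",np.hstack([cv2.resize(i,(400,400),interpolation=2) for i in(I[120:200,250:330],T2[150:230,320:400])]))
E
```

```text
16.5833 F plate axes [-3.6  1.7  5.3] M [0.63 1.95 0.13] open 0.0319 TCP plate [0.0008 0.0005 0.053 ]
per mm: down [ 0.962 -0.001  0.275] plate x [-0.275 -0.001  0.962] plate y [0.001 1.    0.001]
0.045 shift [ 0.0079 -0.0005  0.0014] turn [ 0.1  0.1 -0. ] world [ 0.562 -0.061  0.125]
0.024 shift [ 0.0281 -0.0005  0.0072] turn [ 0.1  0.1 -0. ] world [ 0.572 -0.062  0.106]
```

View pics/l2.png

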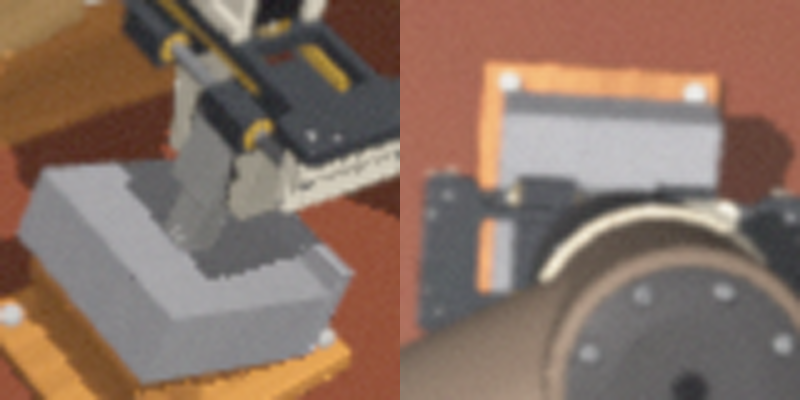

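Request:
{"fn": "drive_tool", "kwargs": {
  "plan": [
    [[0.0022,0,-0.0002],[0,0,0],0],
    [[0.0042,0,0.0003],[0,0,0],0],
    [[0.006,-0.0003,0.0008],[0,0,0],0],
    [[0.006,-0.0003,0.0008],[0,0,0],0]
  ]
}}

```text
clock: 17.02
tool_pos: [0.5622, -0.0604, 0.1298]
orientation: [0.3, 77.0, -5.1]
force: [-18.5, 4.2, 29.8]
opening: 0.0317
```

```bash
python3 st.py
```

```text
17.0167 F plate axes [-2.2  2.4 35.2] M [1.68 4.91 0.41] open 0.0317 TCP plate [0.0023 0.0004 0.0498]
per mm: down [ 0.963 -0.002  0.27 ] plate x [-0.27  -0.001  0.963] plate y [0.001 1.    0.002]
0.045 shift [ 0.0052 -0.0004 -0.001 ] turn [ 0.1  0.3 -0.1] world [ 0.562 -0.061  0.125]
0.024 shift [ 0.0254 -0.0005  0.0047] turn [ 0.1  0.3 -0.1] world [ 0.572 -0.062  0.106]
```

Request:
{"fn": "drive_tool", "kwargs": {
  "plan": [
    [[-0.004,0,-0.001],[0,0.2,0],0],
    [[-0.006,0,-0.0017],[0,0.3,0],0],
    [[-0.006,0,-0.0017],[0,0.3,0],0],
    [[-0.006,0,-0.0017],[0,0.3,0],0]
  ]
}}

```text
clock: 17.35
tool_pos: [0.5592, -0.0601, 0.1351]
orientation: [0.3, 77.3, -5.1]
force: [-0.3, 0.1, -3.7]
opening: 0.0321
```

```bash
python3 st.py; python3 - <<'E'
from go import *
o,p,R=cur()
for n in cal:
  for k in("stake_shoulder","stake"):print(n,k,[(d["pixel"],d["confidence"]) for d in ctrl.landmark_of(n,k)][:3])
ax=-(Ro.from_rotvec(-np.radians(16)*R[:,1]).as_matrix()@R[:,0])
print("pred shoulder",{n:proj(n,p-ax*.024).round(1) for n in cal},"tip",proj("scene",p-ax*.058))
I=np.mean([ctrl.snapshot("scene").astype(float) for _ in range(4)],0)
I=np.clip(255*(I/255)**.5,0,255).astype(np.uint8)
c=cv2.resize(I[125:195,255:325],(560,560),interpolation=2);c2=c.copy()
def ln(P,col):
    q=((proj("scene",P)-[255,125]+.5)*8*16).astype(np.int32);cv2.polylines(c2,[q],True,col,1,cv2.LINE_AA,4)
for w in(.0115,.0145): ln([pl([a*w,b*w,.042]) for a,b in((1,1),(1,-1),(-1,-1),(-1,1))],(0,0,255))
yy=R[:,1];xx=np.cross(yy,ax)
for t,w in((.024,.016),(.024,.01),(.058,.01)): ln([p-ax*t+a*w*xx+b*w*yy for a,b in((1,1),(1,-1),(-1,-1),(-1,1))],(0,255,0))
cv2.imwrite("pics/l3.png",cv2.resize(np.hstack([c,c2]),(800,400),interpolation=cv2.INTER_AREA))
E
```

```text
17.35 F plate axes [-2.   0.1 -3.1] M [0.03 1.   0.02] open 0.0321 TCP plate [0.0022 0.0004 0.0558]
per mm: down [ 0.961 -0.002  0.275] plate x [-0.275 -0.001  0.961] plate y [0.002 1.    0.001]
0.045 shift [ 0.011  -0.0004  0.0009] turn [ 0.1  0.  -0.1] world [ 0.562 -0.061  0.125]
0.024 shift [ 0.0312 -0.0005  0.0066] turn [ 0.1  0.  -0.1] world [ 0.572 -0.062  0.106]
scene stake_shoulder [([457.5, 293.8], 0.9), ([432.2, 314.6], 0.87), ([293.6, 158.2], 0.82)]
scene stake [([432.3, 319.7], 0.9), ([449.3, 238.6], 0.89), ([288.5, 166.4], 0.8)]
top stake_shoulder [([184.8, 199.3], 0.58), ([224.1, 267.1], 0.57), ([184.1, 229.2], 0.52)]
top stake [([186.4, 202.5], 0.76), ([221.4, 263.7], 0.74), ([188.6, 230.9], 0.71)]
pred shoulder {'scene': array([[291.2, 156.8]]), 'top': array([[360.6, 195. ]])} tip [[286.32896571 167.33234579]]
```

View pics/l3.png

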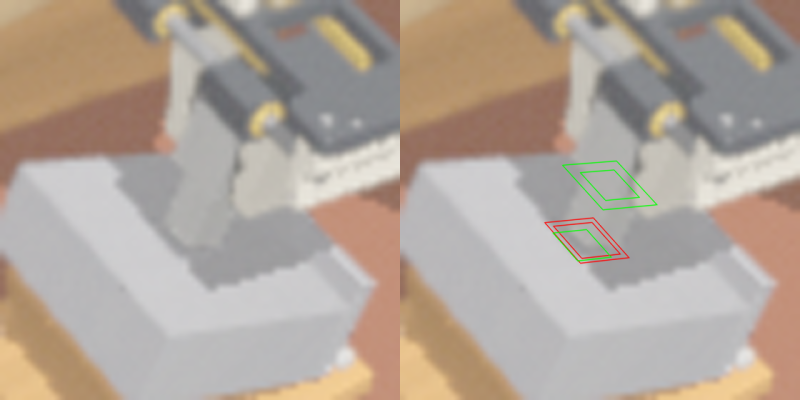

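Request:
{"fn": "drive_tool", "kwargs": {
  "plan": [
    [[-0.02,0,-0.0055],[0,0,0],0],
    [[-0.035,0,-0.01],[0,0,0],0],
    [[-0.052,0,-0.015],[0,0,0],0],
    [[-0.052,0,-0.015],[0,0,0],0],
    [[-0.052,0,-0.015],[0,0,0],0]
  ]
}}

```text
clock: 18.17
tool_pos: [0.5336, -0.0575, 0.1833]
orientation: [0.5, 77.2, -4.9]
force: [-0.8, -0.2, -4.7]
opening: 0.0322
```

```bash
python3 st.py; cat > tilt.py <<'E'
from go import *
o,p,R=cur()
L=[d for d in ctrl.cut_out("scene","stake")];L=sorted(L,key=lambda d:np.hypot(*(np.array(d["pixel"])-proj("scene",p)[0])))[:2]
for d in L: print(np.round(d["pixel"]),d["confidence"],d["pixels"].sum())
m=L[0]["pixels"].astype(float);np.save("mask.npy",m)
# region: visible below fingertips: rows/cols of tang only
def parts(v):
    th,du,dn=v;ax=-(Ro.from_rotvec(-np.radians(16+th)*R[:,1]).as_matrix()@R[:,0]);yy=R[:,1];xx=np.cross(yy,ax);RS=np.column_stack([xx,yy,ax])
    P=[box((-.01,.01),(-.01,.01),(-.055,-.024)),box((-.007,.007),(-.007,.007),(-.058,-.055)),box((-.016,.016),(-.016,.016),(-.024,.018))]
    return [(b+[du,0,dn])@RS.T+p for b in P]
ys,xs=np.nonzero(m);print("mask rows",ys.min(),ys.max(),"cols",xs.min(),xs.max())
s=sil("scene",parts([0,0,0]));ys,xs=np.nonzero(s>.5);print("pred rows",ys.min(),ys.max(),"cols",xs.min(),xs.max(),s.sum())
def occ(n,v):
    s=sil(n,parts(v));return s
for r in range(ys.min(),ys.max()+3,2):
    a=np.nonzero(m[r])[0];b=np.nonzero(s[r]>.5)[0];print(r,(a.min(),a.max()) if len(a) else None,(b.min(),b.max()) if len(b) else None)
print({k:proj("scene",p+d).round(1) for k,d in dict(tcp=np.zeros(3)).items()})
E
python3 tilt.py
```

```text
18.1667 F plate axes [-2.9 -0.3 -3.7] M [0.11 1.02 0.04] open 0.0322 TCP plate [0.0028 0.0006 0.1104]
per mm: down [ 0.962 -0.003  0.274] plate x [-0.274 -0.001  0.962] plate y [0.002 1.    0.002]
0.045 shift [ 0.0636 -0.0007  0.0152] turn [ 0.1  0.1 -0.1] world [ 0.562 -0.061  0.125]
0.024 shift [ 0.0838 -0.0008  0.021 ] turn [ 0.1  0.1 -0.1] world [ 0.572 -0.062  0.106]
[291. 154.] 0.66 229
[404. 202.] 0.84 338
mask rows 143 167 cols 284 296
pred rows 122 152 cols 290 314 489.2
122 None (np.int64(297), np.int64(307))
124 None (np.int64(296), np.int64(309))
126 None (np.int64(295), np.int64(311))
128 None (np.int64(295), np.int64(313))
130 None (np.int64(294), np.int64(314))
132 None (np.int64(293), np.int64(313))
134 None (np.int64(292), np.int64(312))
136 None (np.int64(291), np.int64(311))
138 None (np.int64(293), np.int64(310))
140 None (np.int64(293), np.int64(309))
142 None (np.int64(292), np.int64(308))
144 (np.int64(288), np.int64(292)) (np.int64(291), np.int64(303))
146 (np.int64(287), np.int64(294)) (np.int64(290), np.int64(302))
148 (np.int64(286), np.int64(295)) (np.int64(290), np.int64(301))
150 (np.int64(286), np.int64(296)) (np.int64(292), np.int64(300))
152 (np.int64(285), np.int64(295)) (np.int64(294), np.int64(299))
154 (np.int64(286), np.int64(295)) None
{'tcp': array([[302.9, 131.3]])}
```

```bash
sed -i 's/^o,p,R=cur()/o,p,R=cur();np.save("img.npy",ctrl.snapshot("scene"))/' tilt.py; python3 tilt.py
```

```text
[299. 136.] 0.82 250
[255. 116.] 0.66 2474
mask rows 123 150 cols 292 304
pred rows 122 152 cols 290 314 488.01176470588234
122 None (np.int64(298), np.int64(307))
124 (np.int64(297), np.int64(299)) (np.int64(297), np.int64(309))
126 (np.int64(296), np.int64(301)) (np.int64(296), np.int64(311))
128 (np.int64(296), np.int64(303)) (np.int64(295), np.int64(313))
130 (np.int64(295), np.int64(304)) (np.int64(294), np.int64(314))
132 (np.int64(294), np.int64(304)) (np.int64(293), np.int64(313))
134 (np.int64(293), np.int64(304)) (np.int64(292), np.int64(312))
136 (np.int64(294), np.int64(303)) (np.int64(291), np.int64(311))
138 (np.int64(295), np.int64(303)) (np.int64(293), np.int64(310))
140 (np.int64(294), np.int64(303)) (np.int64(293), np.int64(309))
142 (np.int64(294), np.int64(303)) (np.int64(292), np.int64(308))
144 (np.int64(293), np.int64(303)) (np.int64(291), np.int64(303))
146 (np.int64(292), np.int64(303)) (np.int64(290), np.int64(302))
148 (np.int64(294), np.int64(302)) (np.int64(290), np.int64(301))
150 (np.int64(296), np.int64(301)) (np.int64(292), np.int64(300))
152 None (np.int64(293), np.int64(299))
154 None None
{'tcp': array([[302.9, 131.4]])}
```

```bash
cat >> tilt.py <<'E'
print("---fit")
W=np.zeros((400,640));yy_,xx_=np.mgrid[:400,:640]
mm=m
def edges(img):
    e=[]
    for r in range(ys.min()+3,ys.max()-4):
        row=img[r];nz=np.nonzero(row>.5)[0]
        if len(nz)==0: e+= [0,0];continue
        a,b=nz[0],nz[-1]
        L_=a-(row[a-1]);R_=b+row[b+1]
        e+=[L_, R_ if r>=r0 else 0]
    return np.array(e,float)
r0=int(proj("scene",parts([0,0,0])[0].mean(0))[0][1])
def cost(v):
    s=sil("scene",parts(v));e=edges(s)-edges(mm)
    ysm=np.nonzero(mm.sum(1))[0].max()+1;yss=(s.max(1)*(np.arange(400)>130)).sum()+131
    return np.abs(np.clip(e,-6,6)).sum()+3*abs(yss-ysm)+.5*abs(v[1]*1000)+.5*abs(v[2]*1000)
for x0 in([0,0,0],[-6,0,0],[6,0,0]):
    s_=np.vstack([x0]+[np.array(x0)+np.eye(3)[i]*[3,.003,.003][i] for i in range(3)])
    r=minimize(cost,x0,method="Nelder-Mead",options=dict(initial_simplex=s_));print(r.x.round(4),round(r.fun,1),"tip plate xy now",(Rp.T@(parts(r.x)[1].mean(0)-pl([0,0,.042]))).round(4))
E
python3 tilt.py | sed -n '/fit/,$p'; python3 -c "
import numpy as np,cv2
I=np.load('img.npy')[112:162,275:325];cv2.imwrite('pics/l4.png',cv2.resize((255*(I/255)**.6).astype(np.uint8),(600,600),interpolation=2))"
```

```text
---fit
[-0.4052 -0.0029  0.0034] 12.1 tip plate xy now [-0.0019  0.0002  0.056 ]
[-1.8071 -0.0021  0.0037] 12.0 tip plate xy now [-0.0024  0.0002  0.0564]
[-0.4124 -0.003   0.0048] 12.2 tip plate xy now [-0.002   0.0002  0.0575]
```

View pics/l4.png

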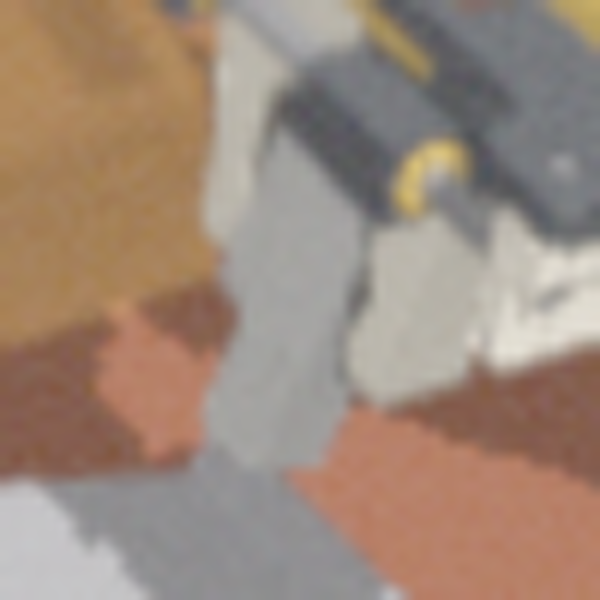

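The crop shows the tang tip at scene (296–302,150) and the head's left corner at (293,134.5). The stake is about 3 mm off towards -x in the grip with little tilt, so it hit the low-side chamfer. I'll shift +x to correct.

```bash
sed -i '/for h in/d' st.py; cat >> st.py <<'E'
import sys
X=float(sys.argv[1])
for h in map(float,sys.argv[2:]):goal(pl([X,0.0003,.042+h]),x,yp,str(h))
E
python3 st.py .0046 .065 .05 .044
```

```text
18.4167 F plate axes [-2.   0.7 -3.9] M [ 0.04  1.02 -0.02] open 0.0315 TCP plate [1.400e-03 1.000e-04 1.091e-01]
per mm: down [ 0.961 -0.001  0.277] plate x [-0.277 -0.001  0.961] plate y [0.001 1.    0.002]
0.065 shift [0.0414 0.0001 0.0153] turn [ 0.1 -0.1 -0. ] world [ 0.557 -0.06   0.144]
0.05 shift [0.0559 0.0001 0.0194] turn [ 0.1 -0.1 -0. ] world [ 0.564 -0.061  0.131]
0.044 shift [0.0616 0.0001 0.0211] turn [ 0.1 -0.1 -0. ] world [ 0.567 -0.061  0.126]
```

Request:
{"fn": "drive_tool", "kwargs": {
  "plan": [
    [[0.015,0.0001,0.006],[0,0,0],0],
    [[0.03,0.0001,0.0105],[0,0,0],0],
    [[0.0417,0.0001,0.0142],[0,0,0],0],
    [[0.0417,0.0001,0.0142],[0,0,0],0],
    [[0.047,0.0001,0.0157],[0,0,0],0],
    [[0.052,0.0001,0.0171],[0,0,0],0],
    [[0.056,0.0001,0.0183],[0,0,0],0],
    [[0.056,0.0001,0.0183],[0,0,0],0],
    [[0.056,0.0001,0.0183],[0,0,0],0]
  ]
}}

```text
clock: 19.17
tool_pos: [0.5631, -0.0605, 0.131]
orientation: [0.1, 77.4, -5.3]
force: [0.1, -0.5, -4.4]
opening: 0.0314
```

```bash
python3 st.py .0035 .044 .035 .022
```

```text
19.1667 F plate axes [-2.  -0.4 -3.9] M [ 0.08  0.98 -0.03] open 0.0314 TCP plate [0.0037 0.0003 0.0503]
per mm: down [ 0.961 -0.001  0.277] plate x [-0.277 -0.001  0.961] plate y [0.001 1.    0.002]
0.044 shift [ 0.0061 -0.      0.0016] turn [ 0.1 -0.1 -0. ] world [ 0.566 -0.061  0.125]
0.035 shift [ 0.0148 -0.0001  0.004 ] turn [ 0.1 -0.1 -0. ] world [ 0.57  -0.061  0.117]
0.022 shift [ 0.0273 -0.0001  0.0076] turn [ 0.1 -0.1 -0. ] world [ 0.576 -0.062  0.106]
```

No contact now at a depth (h = 50 mm) where it had jammed before; I'll go deeper.

Request:
{"fn": "drive_tool", "kwargs": {
  "plan": [
    [[0.003,0,0.0008],[0,0,0],0],
    [[0.006,0,0.0016],[0,0,0],0],
    [[0.009,0,0.0025],[0,0,0],0],
    [[0.012,0,0.0033],[0,0,0],0],
    [[0.012,0,0.0033],[0,0,0],0]
  ]
}}

```text
clock: 19.58
tool_pos: [0.5703, -0.0612, 0.124]
orientation: [0.2, 77.1, -5.2]
force: [-17.0, 0.9, 29.3]
opening: 0.0318
```

```bash
python3 st.py .0035 .03 .026 .022
```

```text
19.5833 F plate axes [-0.9 -0.7 33.8] M [ 0.18  3.94 -0.04] open 0.0318 TCP plate [0.0067 0.0004 0.0407]
per mm: down [ 0.962 -0.002  0.272] plate x [-0.272 -0.002  0.962] plate y [0.001 1.    0.003]
0.03 shift [ 0.0112 -0.0001 -0.0001] turn [ 0.1  0.2 -0.1] world [ 0.573 -0.061  0.113]
0.026 shift [ 0.015  -0.0001  0.0009] turn [ 0.1  0.2 -0.1] world [ 0.575 -0.062  0.11 ]
0.022 shift [ 0.0189 -0.0001  0.002 ] turn [ 0.1  0.2 -0.1] world [ 0.576 -0.062  0.106]
```

Request:
{"fn": "drive_tool", "kwargs": {
  "plan": [
    [[-0.01,0,-0.005],[0,0,0],0],
    [[-0.03,0,-0.0105],[0,0,0],0],
    [[-0.05,0,-0.016],[0,0,0],0],
    [[-0.067,0,-0.021],[0,0,0],0],
    [[-0.067,0,-0.021],[0,0,0],0],
    [[-0.067,0,-0.021],[0,0,0],0],
    [[-0.067,0,-0.021],[0,0,0],0]
  ]
}}

```text
clock: 20.17
tool_pos: [0.535, -0.0579, 0.1842]
orientation: [0.2, 77.1, -5.1]
force: [-0.1, 0.1, -4.6]
opening: 0.0317
```

```bash
python3 st.py .003 .06; python3 tilt.py
```

```text
20.1667 F plate axes [-2.3  0.1 -3.9] M [ 0.09  1.1  -0.03] open 0.0317 TCP plate [0.0044 0.0003 0.1105]
per mm: down [ 0.962 -0.002  0.272] plate x [-0.272 -0.002  0.962] plate y [0.001 1.    0.003]
0.06 shift [ 0.049  -0.0001  0.0123] turn [ 0.1  0.2 -0.1] world [ 0.558 -0.06   0.139]
[297. 136.] 0.75 182
[257. 124.] 0.5 207
mask rows 125 147 cols 294 304
pred rows 122 152 cols 289 313 488.88235294117646
122 None (np.int64(297), np.int64(307))
124 None (np.int64(296), np.int64(309))
126 (np.int64(296), np.int64(301)) (np.int64(295), np.int64(311))
128 (np.int64(296), np.int64(303)) (np.int64(294), np.int64(313))
130 (np.int64(295), np.int64(304)) (np.int64(293), np.int64(313))
132 (np.int64(296), np.int64(304)) (np.int64(292), np.int64(312))
134 (np.int64(296), np.int64(303)) (np.int64(291), np.int64(311))
136 (np.int64(296), np.int64(303)) (np.int64(291), np.int64(310))
138 (np.int64(295), np.int64(302)) (np.int64(293), np.int64(309))
140 (np.int64(295), np.int64(302)) (np.int64(292), np.int64(308))
142 (np.int64(294), np.int64(302)) (np.int64(292), np.int64(307))
144 (np.int64(294), np.int64(302)) (np.int64(291), np.int64(303))
146 (np.int64(296), np.int64(302)) (np.int64(290), np.int64(302))
148 None (np.int64(290), np.int64(301))
150 None (np.int64(291), np.int64(300))
152 None (np.int64(293), np.int64(297))
154 None None
{'tcp': array([[302.3, 131.2]])}
---fit
[-5.7398e+00 -3.9000e-03  1.4600e-02] 28.0 tip plate xy now [-0.0034  0.0004  0.0692]
[-7.6536e+00 -4.4000e-03  1.2600e-02] 31.3 tip plate xy now [-0.0056  0.0004  0.0676]
[-0.0459 -0.0045  0.0158] 25.5 tip plate xy now [0.     0.0004 0.0697]
```

```bash
cat > rk.py <<'E'
from go import *
import sys
o,p,R=cur();X,Y=Rz(-.27)[:,0],Rz(-.27)[:,1]
print(o["clock"],o["force"].round(1),round(o["opening"],4),"rel to hole in rack axes",(Rz(-.27).T@(p-[.5535,.3245,0])).round(4))
x=Ro.from_rotvec(np.radians(16)*Y).as_matrix()@[0,0,-1.]
dx,dy=map(float,sys.argv[1:3])
for z in map(float,sys.argv[3:]): goal(np.array([.5535,.3235,z])+dx*X+dy*Y,x,Y,str(z))
E
python3 rk.py .005 0 .2 .12 .08
```

```text
20.2667 [ 0.2 -0.2 -4.9] 0.0318 rel to hole in rack axes [ 0.084  -0.3737  0.1835]
0.2 shift [-0.0187  0.3807 -0.0081] turn [10.2 28.7  0.3] world [0.558 0.322 0.2  ]
0.12 shift [ 0.0593  0.3807 -0.0258] turn [10.2 28.7  0.3] world [0.558 0.322 0.12 ]
0.08 shift [ 0.0983  0.3807 -0.0347] turn [10.2 28.7  0.3] world [0.558 0.322 0.08 ]
```

Request:
{"fn": "drive_tool", "kwargs": {
  "plan": [
    [[-0.015,0.03,-0.001],[0,0,0],0],
    [[-0.03,0.07,-0.002],[1,3,0],0],
    [[-0.035,0.11,-0.003],[2,8,0],0],
    [[-0.035,0.15,-0.004],[4,13,0],0],
    [[-0.03,0.19,-0.004],[6,18,0],0],
    [[-0.03,0.23,-0.005],[8,23,0],0],
    [[-0.025,0.27,-0.006],[10,28,0.3],0],
    [[-0.02,0.31,-0.007],[10.2,28.7,0.3],0],
    [[-0.0187,0.345,-0.008],[10.2,28.7,0.3],0],
    [[-0.0187,0.37,-0.008],[10.2,28.7,0.3],0],
    [[-0.0187,0.38,-0.008],[10.2,28.7,0.3],0],
    [[-0.0187,0.3807,-0.008],[10.2,28.7,0.3],0],
    [[-0.0187,0.3807,-0.008],[10.2,28.7,0.3],0],
    [[-0.0187,0.3807,-0.008],[10.2,28.7,0.3],0]
  ]
}}

```text
clock: 21.43
tool_pos: [0.5585, 0.3213, 0.1991]
orientation: [-179.8, 74.0, 164.7]
force: [0.7, -1.0, -3.7]
opening: 0.0315
```

```bash
python3 rk.py .005 0 .12 .1 .08; cat > rfit.py <<'E'
from go import *
o,p,R=cur();ctrl.snapshot("scene")
L=sorted(ctrl.cut_out("scene","stake"),key=lambda d:np.hypot(*(np.array(d["pixel"])-proj("scene",p)[0])))[:2]
for d in L:
    m=d["pixels"];ys,xs=np.nonzero(m);print(np.round(d["pixel"]),round(d["confidence"],2),m.sum(),"rows",ys.min(),ys.max(),"cols",xs.min(),xs.max(),"bottom cols",np.nonzero(m[ys.max()-2])[0][[0,-1]])
hx_=[.5537,.3246];print("tcp",proj("scene",p),"pred tip dn=0",proj("scene",p-[0,0,.058]),"dn=14",proj("scene",p-[0,0,.044]))
print([("%d mm -x"%k,proj("scene",p-[0,0,.046]-Rz(-.27)[:,0]*k/1000).round(1)) for k in(0,5,10)])
E
python3 rfit.py
```

```text
21.4333 [ 0.7 -1.  -3.7] 0.0315 rel to hole in rack axes [ 0.0056 -0.0018  0.1991]
0.12 shift [0.0762 0.0009 0.0215] turn [-0.  -0.   0.1] world [0.558 0.322 0.12 ]
0.1 shift [0.0954 0.0009 0.027 ] turn [-0.  -0.   0.1] world [0.558 0.322 0.1  ]
0.08 shift [0.1146 0.0009 0.0325] turn [-0.  -0.   0.1] world [0.558 0.322 0.08 ]
[456. 228.] 0.49 232 rows 220 236 cols 446 463 bottom cols [448 460]
[460. 287.] 0.66 372 rows 278 301 cols 450 471 bottom cols [451 464]
tcp [[415.92607563 234.59168347]] pred tip dn=0 [[410.44127347 248.84882839]] dn=14 [[411.71462982 245.54689795]]
[('0 mm -x', array([[411.5, 246. ]])), ('5 mm -x', array([[413.5, 245.1]])), ('10 mm -x', array([[415.5, 244.2]]))]
```

Request:
{"fn": "drive_tool", "kwargs": {
  "plan": [
    [[0.03,0.0005,0.0085],[0,0,0],0],
    [[0.06,0.0009,0.017],[0,0,0],0],
    [[0.085,0.0009,0.024],[0,0,0],0],
    [[0.0954,0.0009,0.027],[0,0,0],0],
    [[0.102,0.0009,0.0289],[0,0,0],0],
    [[0.108,0.0009,0.0306],[0,0,0],0],
    [[0.108,0.0009,0.0306],[0,0,0],0]
  ]
}}

```text
clock: 22.12
tool_pos: [0.5589, 0.3218, 0.0878]
orientation: [179.9, 74.0, 164.4]
force: [-0.6, -0.5, -4.2]
opening: 0.0322
```

```bash
python3 rk.py .005 0 .08 .077; python3 rfit.py
```

```text
22.1167 [-0.6 -0.5 -4.2] 0.0322 rel to hole in rack axes [ 0.0059 -0.0012  0.0878]
0.08 shift [0.0077 0.0002 0.0015] turn [-0.1  0.  -0. ] world [0.558 0.322 0.08 ]
0.077 shift [0.0105 0.0002 0.0023] turn [-0.1  0.  -0. ] world [0.558 0.322 0.077]
[453. 230.] 0.54 323 rows 220 243 cols 444 462 bottom cols [445 452]
[437. 310.] 0.83 373 rows 298 322 cols 426 448 bottom cols [429 438]
tcp [[405.90071629 260.9684164 ]] pred tip dn=0 [[401.35299458 272.64091005]] dn=14 [[402.41192562 269.92838403]]
[('0 mm -x', array([[402.3, 270.3]])), ('5 mm -x', array([[404.1, 269.5]])), ('10 mm -x', array([[405.9, 268.6]]))]
```

Request:
{"fn": "drive_tool", "kwargs": {
  "plan": [
    [[0.003,0,0.0008],[0,0,0],0],
    [[0.0065,0,0.0019],[0,0,0],0],
    [[0.0104,0,0.003],[0,0,0],0],
    [[0.0104,0,0.003],[0,0,0],0],
    [[0.0104,0,0.003],[0,0,0],0]
  ]
}}

```text
clock: 22.63
tool_pos: [0.5591, 0.3221, 0.0779]
orientation: [179.8, 74.1, 164.3]
force: [0.9, 0.9, -4.5]
opening: 0.0319
```

Request:
{"fn": "drive_tool", "kwargs": {
  "plan": [
    [[0.003,0,0.0009],[0,0,0],0],
    [[0.003,0,0.0009],[0,0,0],0],
    [[0.003,0,0.0009],[0,0,0],0.5],
    [[0.003,0,0.0009],[0,0,0],0.65],
    [[0.003,0,0.0009],[0,0,0],0.65],
    [[0.003,0,0.0009],[0,0,0],0.65],
    [[0.003,0,0.0009],[0,0,0],0.65],
    [[-0.03,0,-0.009],[0,0,0],0.65],
    [[-0.06,0,-0.018],[0,0,0],0.65],
    [[-0.11,0,-0.0315],[0,0,0],0.65],
    [[-0.14,0,-0.04],[0,0,0],0.65],
    [[-0.14,0,-0.04],[0,0,0],0.65]
  ]
}}

```text
clock: 23.63
tool_pos: [0.5626, 0.3232, 0.2335]
orientation: [177.8, 74.7, 162.4]
force: [0.7, 0.7, 2.2]
opening: 0.0568
```

```bash
python3 - <<'E'
from go import *
o,p,R=cur();print(o["clock"],o["opening"],p)
S=ctrl.snapshot("scene");T2=ctrl.snapshot("top");cv2.imwrite("pics/r2.png",S)
for n,c in(("scene",(408,264)),("top",(221,206))):
    L=sorted(ctrl.cut_out(n,"stake"),key=lambda d:np.hypot(*(np.array(d["pixel"])-c)))[:2]
    for d in L:
        m=d["pixels"];ys,xs=np.nonzero(m);print(n,np.round(d["pixel"]),round(d["confidence"],2),m.sum(),ys.min(),ys.max(),xs.min(),xs.max())
    m0=np.load("m.npz")["stake_"+n];ys,xs=np.nonzero(m0);print(" at start",m0.sum(),ys.min(),ys.max(),xs.min(),xs.max())
m0=np.load("m.npz")
# socket-mouth fresh nets, several pictures
for n in cal:
    q=[]
    for _ in range(4):
        ctrl.snapshot(n);q.append(ctrl.landmark_of(n,"socket_mouth")[0]["pixel"])
    print(n,np.round(q,1).tolist(),"model",proj(n,pl([0,0,.042])).round(1))
E
```

```text
23.6333 0.0567949998833692 [0.56256806 0.32315009 0.23354863]
scene [408. 265.] 0.73 330 253 275 396 417
scene [439. 309.] 0.64 404 297 323 426 447
 at start 327 253 274 397 417
top [188. 203.] 0.49 50 200 204 178 192
top [184. 230.] 0.46 170 221 234 175 191
 at start 167 200 213 215 229
scene [[286.0, 168.0], [252.2, 128.5], [285.5, 166.7], [283.5, 168.3]] model [[287.2 166.5]]
top [[358.4, 194.9], [355.0, 193.7], [356.5, 193.9], [257.4, 219.4]] model [[360.1 191.4]]
```

```bash
python3 - <<'E'
from go import *
g=np.arange(-80,81,1.)/1000
for n in cal:
    I=np.mean([ctrl.snapshot(n).astype(float).mean(2) for _ in range(6)],0).astype(np.float32)
    def samp(xs,ys):
        P=np.array([pl([a,b,.042]) for a in xs for b in ys]);q=proj(n,P).astype(np.float32)
        return cv2.remap(I,q[:,0].reshape(len(xs),len(ys)),q[:,1].reshape(len(xs),len(ys)),cv2.INTER_LINEAR)
    c=np.arange(-6,7,2)/1000
    gg=np.arange(-26,27,2)/1000
    A=samp(gg,c).mean(1);B=samp(c,gg).mean(0)
    print(n,"x",dict(zip((gg*1000).astype(int).tolist(),A.round().astype(int).tolist())))
    print(n,"y",dict(zip((gg*1000).astype(int).tolist(),B.round().astype(int).tolist())))
    e=np.arange(44,70,2)/1000
    off=np.array([-.04,-.035,-.03,.03,.035,.04])
    for s in(1,-1):
        print(n,"edge x" ,s,samp(s*e,off).mean(1).round().astype(int).tolist(),"edge y",samp(off,s*e).mean(0).round().astype(int).tolist())
E
```

```text
scene x {-26: 168, -24: 169, -22: 169, -20: 170, -18: 172, -16: 173, -14: 172, -12: 167, -10: 159, -8: 149, -6: 142, -4: 140, -2: 139, 0: 140, 2: 141, 4: 142, 6: 143, 8: 144, 10: 146, 12: 152, 14: 159, 16: 165, 18: 168, 20: 169, 22: 170, 24: 170, 26: 170}
scene y {-26: 170, -24: 170, -22: 170, -20: 169, -18: 168, -16: 167, -14: 169, -12: 169, -10: 164, -8: 155, -6: 147, -4: 144, -2: 142, 0: 140, 2: 139, 4: 138, 6: 137, 8: 138, 10: 139, 12: 147, 14: 159, 16: 165, 18: 167, 20: 168, 22: 168, 24: 168, 26: 168}
scene edge x 1 [170, 170, 169, 167, 162, 153, 144, 139, 137, 137, 137, 137, 138] edge y [168, 167, 167, 167, 167, 167, 165, 157, 147, 143, 141, 141, 141]
scene edge x -1 [168, 168, 168, 167, 165, 162, 155, 148, 142, 138, 137, 136, 136] edge y [170, 170, 170, 170, 170, 169, 167, 162, 150, 132, 116, 105, 101]
top x {-26: 202, -24: 202, -22: 202, -20: 202, -18: 202, -16: 198, -14: 189, -12: 167, -10: 147, -8: 135, -6: 127, -4: 122, -2: 117, 0: 116, 2: 117, 4: 121, 6: 126, 8: 135, 10: 149, 12: 168, 14: 185, 16: 197, 18: 201, 20: 203, 22: 204, 24: 205, 26: 205}
top y {-26: 206, -24: 206, -22: 205, -20: 205, -18: 202, -16: 197, -14: 187, -12: 172, -10: 158, -8: 147, -6: 137, -4: 129, -2: 123, 0: 118, 2: 115, 4: 113, 6: 112, 8: 116, 10: 130, 12: 151, 14: 177, 16: 192, 18: 200, 20: 202, 22: 201, 24: 201, 26: 201}
top edge x 1 [205, 204, 203, 197, 185, 164, 149, 140, 138, 136, 137, 141, 151] edge y [201, 201, 201, 201, 200, 199, 197, 189, 177, 164, 157, 153, 147]
top edge x -1 [201, 201, 201, 200, 198, 192, 178, 163, 158, 169, 186, 195, 192] edge y [205, 205, 205, 205, 205, 204, 200, 190, 166, 133, 105, 87, 80]
```

```bash
python3 rk.py 0 0.0005 .12 .076; python3 - <<'E'
import numpy as np
F=dict(np.load("fit.npz"));h=F["h"];R=np.array([[np.cos(h[2]),-np.sin(h[2])],[np.sin(h[2]),np.cos(h[2])]])
d=R@[-.0006*.878,-.0009];h[0]+=d[0];h[1]+=d[1];np.savez("fit.npz",**F);print(h)
E
```

```text
25.2333 [ 1.  -0.3  0. ] 0.0566 rel to hole in rack axes [ 0.006  -0.0009  0.2235]
0.12 shift [0.1011 0.0004 0.0229] turn [-0.   0.1 -0.1] world [0.554 0.324 0.12 ]
0.076 shift [0.1434 0.0003 0.035 ] turn [-0.   0.1 -0.1] world [0.554 0.324 0.076]
[ 0.60008936 -0.06534536 -0.096       0.0032      0.0482      0.00464638]
```

Request:
{"fn": "drive_tool", "kwargs": {
  "plan": [
    [[0.03,0.0004,0.003],[0,0,0],0.65],
    [[0.065,0.0004,0.012],[0,0,0],0.65],
    [[0.1,0.0004,0.0227],[0,0,0],0.65],
    [[0.125,0.0004,0.03],[0,0,0],0.65],
    [[0.1434,0.0004,0.035],[0,0,0],0.65],
    [[0.1434,0.0004,0.035],[0,0,0],0.5],
    [[0.1434,0.0004,0.035],[0,0,0],0],
    [[0.1434,0.0004,0.035],[0,0,0],0],
    [[0.1434,0.0004,0.035],[0,0,0],0],
    [[0.1434,0.0004,0.035],[0,0,0],0],
    [[0.1434,0.0004,0.035],[0,0,0],0],
    [[0.1434,0.0004,0.035],[0,0,0],0],
    [[0.1434,0.0004,0.035],[0,0,0],0],
    [[0.1434,0.0004,0.035],[0,0,0],0]
  ]
}}

```text
clock: 26.4
tool_pos: [0.5542, 0.3243, 0.0777]
orientation: [179.5, 74.1, 164.0]
force: [-0.6, -1.0, 6.1]
opening: 0.0319
```

```bash
python3 rk.py 0 0 .076 .2; python3 - <<'E'
from go import *
o,p,R=cur();print(p,o["moment"].round(2),"up .125",(R.T@[0,0,.125]).round(4))
E
```

```text
26.4 [-0.6 -1.   6.1] 0.0319 rel to hole in rack axes [ 0.0007 -0.      0.0777]
0.076 shift [ 0.0018 -0.0009  0.    ] turn [ 0.   0.1 -0.1] world [0.554 0.324 0.076]
0.2 shift [-0.1175 -0.0006 -0.0339] turn [ 0.   0.1 -0.1] world [0.554 0.324 0.2  ]
[0.55421064 0.32427274 0.07771103] [-0.48 -0.07  0.06] up .125 [-0.1202  0.0003 -0.0342]
```

Request:
{"fn": "drive_tool", "kwargs": {
  "plan": [
    [[-0.015,0,-0.0043],[0,0,0],0],
    [[-0.03,0,-0.0085],[0,0,0],0],
    [[-0.055,0,-0.0157],[0,0,0],0],
    [[-0.085,0,-0.0242],[0,0,0],0],
    [[-0.12,0,-0.0342],[0,0,0],0],
    [[-0.12,0,-0.0342],[0,0,0],0]
  ]
}}

```text
clock: 26.9
tool_pos: [0.5569, 0.3251, 0.2103]
orientation: [177.8, 74.6, 162.5]
force: [2.5, 0.3, -1.6]
opening: 0.0315
```

```bash
python3 st.py 0 .115 .07
```

```text
26.9 F plate axes [ 1.4  0.5 -2.6] M [-0.2  -1.69 -0.09] open 0.0315 TCP plate [0.0043 0.3846 0.1404]
per mm: down [0.722 0.074 0.688] plate x [-0.69   0.156  0.707] plate y [ 0.055  0.985 -0.164]
0.115 shift [ 1.000e-04 -3.773e-01  7.740e-02] turn [-10.  -27.9  -0.8] world [ 0.528 -0.058  0.186]
0.07 shift [ 0.0325 -0.3739  0.1083] turn [-10.  -27.9  -0.8] world [ 0.55  -0.06   0.146]
```

Request:
{"fn": "drive_tool", "kwargs": {
  "plan": [
    [[-0.01,-0.03,0.007],[0,0,0],0],
    [[-0.025,-0.07,0.014],[-1,-3,0],0],
    [[-0.03,-0.11,0.025],[-2,-7,0],0],
    [[-0.03,-0.15,0.033],[-4,-12,0],0],
    [[-0.025,-0.19,0.042],[-6,-17,0],0],
    [[-0.02,-0.23,0.05],[-8,-22,-0.4],0],
    [[-0.015,-0.27,0.058],[-9,-26,-0.8],0],
    [[-0.01,-0.31,0.066],[-10,-27.9,-0.8],0],
    [[-0.005,-0.345,0.072],[-10,-27.9,-0.8],0],
    [[0.0,-0.365,0.076],[-10,-27.9,-0.8],0],
    [[0.0,-0.377,0.0774],[-10,-27.9,-0.8],0],
    [[0.0,-0.377,0.0774],[-10,-27.9,-0.8],0],
    [[0.0,-0.377,0.0774],[-10,-27.9,-0.8],0],
    [[0.0,-0.377,0.0774],[-10,-27.9,-0.8],0],
    [[0.0,-0.377,0.0774],[-10,-27.9,-0.8],0],
    [[0.0,-0.377,0.0774],[-10,-27.9,-0.8],0]
  ]
}}

```text
clock: 28.23
tool_pos: [0.5287, -0.0571, 0.186]
orientation: [0.1, 77.4, -5.3]
force: [-0.4, 1.4, -4.2]
opening: 0.0318
```

```bash
sed -i 's/-\.055,-\.024/-.0587,-.0277/;s/-\.058,-\.055/-.0617,-.0587/;s/-\.024,\.018/-.0277,.0143/' tilt.py; python3 tilt.py; python3 st.py 0 .07 .066 .0585
```

```text
[301. 137.] 0.68 318
[453. 229.] 0.83 342
mask rows 122 151 cols 292 306
pred rows 121 152 cols 291 315 486.52941176470586
121 None (np.int64(299), np.int64(307))
123 (np.int64(298), np.int64(302)) (np.int64(298), np.int64(309))
125 (np.int64(297), np.int64(304)) (np.int64(297), np.int64(312))
127 (np.int64(296), np.int64(305)) (np.int64(296), np.int64(314))
129 (np.int64(295), np.int64(306)) (np.int64(295), np.int64(315))
131 (np.int64(294), np.int64(306)) (np.int64(294), np.int64(314))
133 (np.int64(294), np.int64(305)) (np.int64(293), np.int64(313))
135 (np.int64(293), np.int64(305)) (np.int64(292), np.int64(312))
137 (np.int64(294), np.int64(305)) (np.int64(294), np.int64(311))
139 (np.int64(294), np.int64(304)) (np.int64(294), np.int64(310))
141 (np.int64(293), np.int64(305)) (np.int64(293), np.int64(309))
143 (np.int64(292), np.int64(304)) (np.int64(292), np.int64(306))
145 (np.int64(292), np.int64(304)) (np.int64(292), np.int64(304))
147 (np.int64(292), np.int64(303)) (np.int64(291), np.int64(303))
149 (np.int64(293), np.int64(302)) (np.int64(293), np.int64(302))
151 (np.int64(296), np.int64(298)) (np.int64(294), np.int64(301))
153 None None
{'tcp': array([[304.5, 129.6]])}
---fit
[ 0.1766 -0.0003  0.0022] 9.1 tip plate xy now [0.0001 0.0014 0.057 ]
[ 0.3801 -0.0007  0.0013] 7.5 tip plate xy now [-0.0001  0.0014  0.0561]
[ 1.0856e+00 -1.0000e-03  1.2000e-03] 7.6 tip plate xy now [0.0003 0.0014 0.056 ]
28.3333 F plate axes [-2.4  0.1 -3.9] M [0.11 1.04 0.04] open 0.0321 TCP plate [1.00e-04 1.20e-03 1.15e-01]
per mm: down [ 0.961 -0.001  0.276] plate x [-0.276 -0.     0.961] plate y [0.001 1.    0.001]
0.07 shift [ 0.0432 -0.0009  0.0123] turn [ 0. -0. -0.] world [ 0.55  -0.06   0.146]
0.066 shift [ 0.0471 -0.0009  0.0134] turn [ 0. -0. -0.] world [ 0.552 -0.06   0.143]
0.0585 shift [ 0.0543 -0.001   0.0155] turn [ 0. -0. -0.] world [ 0.555 -0.061  0.136]
```

Request:
{"fn": "drive_tool", "kwargs": {
  "plan": [
    [[0.02,-0.0005,0.006],[0,0,0],0],
    [[0.04,-0.001,0.0115],[0,0,0],0],
    [[0.05,-0.001,0.0143],[0,0,0],0],
    [[0.0543,-0.001,0.0155],[0,0,0],0],
    [[0.0543,-0.001,0.0155],[0,0,0],0],
    [[0.0562,-0.001,0.016],[0,0,0],0],
    [[0.0562,-0.001,0.016],[0,0,0],0],
    [[0.0562,-0.001,0.016],[0,0,0],0]
  ]
}}

```text
clock: 29.0
tool_pos: [0.5564, -0.0607, 0.1354]
orientation: [0.2, 77.3, -5.3]
force: [0.2, -0.9, -4.3]
opening: 0.0318
```

```bash
python3 st.py 0 .0545 .0525 .05
```

```text
29.0 F plate axes [-1.8 -0.8 -3.8] M [0.11 1.   0.06] open 0.0318 TCP plate [0.0005 0.0004 0.0571]
per mm: down [ 0.961 -0.001  0.275] plate x [-0.275 -0.     0.961] plate y [0.001 1.    0.   ]
0.0545 shift [ 0.0027 -0.0001  0.0003] turn [ 0.   0.  -0.1] world [ 0.557 -0.061  0.133]
0.0525 shift [ 0.0046 -0.0001  0.0008] turn [ 0.   0.  -0.1] world [ 0.558 -0.061  0.131]
0.05 shift [ 0.007  -0.0001  0.0015] turn [ 0.   0.  -0.1] world [ 0.559 -0.061  0.129]
```

Request:
{"fn": "drive_tool", "kwargs": {
  "plan": [
    [[0.0015,0,0.0001],[0,0,0],0],
    [[0.003,0,0.0004],[0,0,0],0],
    [[0.0045,0,0.0008],[0,0,0],0],
    [[0.0045,0,0.0008],[0,0,0],0]
  ]
}}

```text
clock: 29.33
tool_pos: [0.5576, -0.0613, 0.1339]
orientation: [0.1, 77.2, -5.3]
force: [-17.7, 1.3, 22.7]
opening: 0.0315
```

```bash
python3 st.py 0 .05
```

```text
29.3333 F plate axes [-4.7 -0.4 28.4] M [0.37 5.09 0.06] open 0.0315 TCP plate [ 0.0008 -0.      0.0552]
per mm: down [ 0.962 -0.001  0.274] plate x [-0.274 -0.001  0.962] plate y [0.001 1.    0.001]
0.05 shift [0.0052 0.0003 0.0007] turn [ 0.1  0.1 -0. ] world [ 0.559 -0.061  0.129]
```

Request:
{"fn": "drive_tool", "kwargs": {
  "plan": [
    [[-0.0025,0,-0.0007],[0,0,0],0],
    [[-0.002,0.0015,-0.0014],[0,0,0],0],
    [[-0.002,0.003,-0.0014],[0,0,0],0],
    [[-0.002,0.0045,-0.0014],[0,0,0],0],
    [[-0.002,0.0045,-0.0014],[0,0,0],0]
  ]
}}

```text
clock: 29.75
tool_pos: [0.5561, -0.0578, 0.1359]
orientation: [-0.4, 77.2, -5.9]
force: [0.2, -11.2, 2.4]
opening: 0.032
```

```bash
python3 st.py 0 .05
```

```text
29.75 F plate axes [  2.3 -11.1   1.5] M [-4.05  0.68 -1.14] open 0.032 TCP plate [0.0002 0.0033 0.0578]
per mm: down [0.962 0.001 0.274] plate x [-0.274 -0.001  0.962] plate y [-0.002  1.     0.001]
0.05 shift [ 0.0076 -0.003   0.002 ] turn [0.1 0.1 0.1] world [ 0.559 -0.061  0.129]
```

Request:
{"fn": "drive_tool", "kwargs": {
  "plan": [
    [[0,-0.003,0],[0.3,0,0.4],0],
    [[0,-0.006,0],[0.3,0,0.4],0],
    [[0,-0.0075,0],[0.3,0,0.4],0],
    [[0,-0.0075,0],[0.3,0,0.4],0]
  ]
}}

```text
clock: 30.08
tool_pos: [0.5553, -0.0654, 0.1355]
orientation: [1.6, 77.3, -4.1]
force: [0.3, 0.0, -4.2]
opening: 0.0317
```

```bash
python3 st.py 0 .05
```

```text
30.0833 F plate axes [-1.8  0.1 -3.8] M [0.05 1.05 0.03] open 0.0317 TCP plate [-0.     -0.0044  0.0575]
per mm: down [ 0.962 -0.004  0.274] plate x [-0.274  0.006  0.962] plate y [ 0.005  1.    -0.005]
0.05 shift [0.0073 0.0046 0.0021] turn [-0.3  0.1 -0.3] world [ 0.559 -0.061  0.129]
```

Request:
{"fn": "drive_tool", "kwargs": {
  "plan": [
    [[0,-0.0015,0],[-0.3,0,-0.3],0],
    [[0,-0.003,0],[-0.3,0,-0.3],0],
    [[0,-0.0045,0],[-0.3,0,-0.3],0],
    [[0,-0.0045,0],[-0.3,0,-0.3],0]
  ]
}}

```text
clock: 30.42
tool_pos: [0.5554, -0.0682, 0.1355]
orientation: [0.6, 77.2, -4.8]
force: [-2.3, 12.0, -3.8]
opening: 0.0316
```

```bash
python3 st.py 0 .05
```

```text
30.4167 F plate axes [-4.9 11.7 -1.7] M [4.78 2.02 1.19] open 0.0316 TCP plate [ 0.0002 -0.0072  0.0573]
per mm: down [ 0.962 -0.003  0.273] plate x [-0.273 -0.     0.962] plate y [0.003 1.    0.001]
0.05 shift [0.0071 0.0075 0.0018] turn [ 0.1  0.1 -0.2] world [ 0.559 -0.061  0.129]
```

Request:
{"fn": "drive_tool", "kwargs": {
  "plan": [
    [[0,0.003,0],[0.1,0,-0.1],0],
    [[0,0.0052,0],[0.1,0,-0.1],0],
    [[0,0.0052,0],[0.1,0,-0.1],0],
    [[-0.0009,0.0052,0.003],[0.1,0,-0.1],0],
    [[-0.0013,0.0052,0.0046],[0.1,0,-0.1],0],
    [[-0.0013,0.0052,0.0046],[0.1,0,-0.1],0]
  ]
}}

```text
clock: 30.92
tool_pos: [0.5586, -0.0639, 0.1368]
orientation: [0.1, 77.4, -5.5]
force: [-4.4, 1.5, -4.9]
opening: 0.0323
```

```bash
python3 st.py 0 .05
```

```text
30.9167 F plate axes [-6.3  1.  -2.2] M [0.81 2.81 0.11] open 0.0323 TCP plate [ 0.0033 -0.0026  0.0572]
per mm: down [0.961 0.    0.276] plate x [-0.276  0.001  0.961] plate y [-0.     1.    -0.001]
0.05 shift [ 0.0078  0.0029 -0.0012] turn [-0.1 -0.   0. ] world [ 0.559 -0.061  0.129]
```

Request:
{"fn": "drive_tool", "kwargs": {
  "plan": [
    [[0.0009,0.0005,-0.003],[0,0,0],0],
    [[0.0017,0.0005,-0.006],[0,0,0],0],
    [[0.0019,0.0005,-0.007],[0,0,0],0],
    [[0.0019,0.0005,-0.007],[0,0,0],0]
  ]
}}

```text
clock: 31.25
tool_pos: [0.5522, -0.0629, 0.1335]
orientation: [0.1, 77.4, -5.5]
force: [0.1, 0.2, -4.3]
opening: 0.0317
```

```bash
python3 st.py 0 .05
```

```text
31.25 F plate axes [-2.   0.2 -3.8] M [0.11 1.05 0.03] open 0.0317 TCP plate [-0.0039 -0.0021  0.0574]
per mm: down [0.961 0.    0.276] plate x [-0.276  0.001  0.961] plate y [ 0.     1.    -0.001]
0.05 shift [0.006  0.0024 0.0058] turn [-0.1 -0.  -0. ] world [ 0.559 -0.061  0.129]
```

Request:
{"fn": "drive_tool", "kwargs": {
  "plan": [
    [[0.0004,0,-0.0015],[0,0,0],0],
    [[0.0008,0,-0.003],[0,0,0],0],
    [[0.001,0,-0.0035],[0,0,0],0],
    [[0.001,0,-0.0035],[0,0,0],0]
  ]
}}

```text
clock: 31.58
tool_pos: [0.5501, -0.0624, 0.1326]
orientation: [0.2, 77.2, -5.4]
force: [3.6, -1.7, -2.6]
opening: 0.032
```

```bash
python3 st.py -.0015 .0565 .05
```

```text
31.5833 F plate axes [ 2.  -1.4 -4.1] M [-0.72 -0.4  -0.16] open 0.032 TCP plate [-0.0063 -0.0019  0.0576]
per mm: down [ 0.962 -0.     0.274] plate x [-0.274  0.001  0.962] plate y [ 0.001  1.    -0.001]
0.0565 shift [-0.0003  0.0022  0.0049] turn [-0.   0.1 -0. ] world [ 0.555 -0.061  0.134]
0.05 shift [0.006  0.0022 0.0067] turn [-0.   0.1 -0. ] world [ 0.558 -0.061  0.128]
```

Feeling the four walls puts the hole centre at (-1.5, -1.95) mm in plate axes. I'll descend there.

Request:
{"fn": "drive_tool", "kwargs": {
  "plan": [
    [[-0.0003,0,0.003],[0,0,0],0],
    [[-0.0003,0,0.0049],[0,0,0],0],
    [[-0.0003,0,0.0049],[0,0,0],0],
    [[-0.0003,0,0.0049],[0,0,0],0],
    [[0.002,0,0.0055],[0,0,0],0],
    [[0.004,0,0.0061],[0,0,0],0],
    [[0.006,0,0.0067],[0,0,0],0],
    [[0.006,0,0.0067],[0,0,0],0]
  ]
}}

```text
clock: 32.25
tool_pos: [0.5578, -0.0632, 0.1276]
orientation: [0.1, 77.3, -5.4]
force: [0.4, 0.3, -4.6]
opening: 0.0318
```

```bash
python3 st.py -.0015 .045 .04 .03
```

```text
32.25 F plate axes [-1.9  0.3 -4.2] M [ 0.05  1.07 -0.05] open 0.0318 TCP plate [-0.0019 -0.0019  0.0495]
per mm: down [ 0.962 -0.     0.275] plate x [-0.275  0.001  0.962] plate y [ 0.     1.    -0.001]
0.045 shift [0.0042 0.0022 0.0016] turn [-0.   0.1 -0. ] world [ 0.56  -0.061  0.124]
0.04 shift [0.009  0.0022 0.003 ] turn [-0.   0.1 -0. ] world [ 0.563 -0.061  0.119]
0.03 shift [0.0186 0.0022 0.0057] turn [-0.   0.1 -0. ] world [ 0.568 -0.062  0.111]
```

It's past the chamfer with no contact. Going deeper.

Request:
{"fn": "drive_tool", "kwargs": {
  "plan": [
    [[0.0025,0,0.001],[0,0,0],0],
    [[0.005,0,0.0017],[0,0,0],0],
    [[0.0075,0,0.0024],[0,0,0],0],
    [[0.0095,0,0.003],[0,0,0],0],
    [[0.0095,0,0.003],[0,0,0],0]
  ]
}}

```text
clock: 32.67
tool_pos: [0.5627, -0.0638, 0.1184]
orientation: [0.0, 77.3, -5.5]
force: [0.7, -0.4, -4.3]
opening: 0.0319
```

```bash
python3 st.py -.0016 .035 .03 .027
```

```text
32.6667 F plate axes [-1.4 -0.4 -4.2] M [0.07 1.09 0.03] open 0.0319 TCP plate [-0.002 -0.002  0.039]
per mm: down [0.961 0.    0.275] plate x [-0.275  0.001  0.961] plate y [-0.     1.    -0.001]
0.035 shift [0.0038 0.0023 0.0015] turn [-0.  0.  0.] world [ 0.565 -0.062  0.115]
0.03 shift [0.0086 0.0023 0.0028] turn [-0.  0.  0.] world [ 0.568 -0.062  0.111]
0.027 shift [0.0115 0.0023 0.0037] turn [-0.  0.  0.] world [ 0.569 -0.062  0.108]
```

Request:
{"fn": "drive_tool", "kwargs": {
  "plan": [
    [[0.0025,0,0.0009],[0,0,0],0],
    [[0.005,0,0.0016],[0,0,0],0],
    [[0.0075,0,0.0024],[0,0,0],0],
    [[0.0095,0,0.003],[0,0,0],0],
    [[0.0095,0,0.003],[0,0,0],0]
  ]
}}

```text
clock: 33.08
tool_pos: [0.5677, -0.0643, 0.1093]
orientation: [-0.0, 77.4, -5.6]
force: [0.8, -0.4, -4.4]
opening: 0.0316
```

```bash
python3 st.py -.0016 .025 .023
```

```text
33.0833 F plate axes [-1.4 -0.3 -4.2] M [0.04 1.07 0.02] open 0.0316 TCP plate [-0.0019 -0.0021  0.0286]
per mm: down [0.961 0.    0.276] plate x [-0.276  0.001  0.961] plate y [-0.     1.    -0.001]
0.025 shift [0.0034 0.0024 0.0013] turn [-0.1 -0.   0. ] world [ 0.57  -0.062  0.106]
0.023 shift [0.0053 0.0024 0.0019] turn [-0.1 -0.   0. ] world [ 0.571 -0.062  0.104]
```

Request:
{"fn": "drive_tool", "kwargs": {
  "plan": [
    [[0.0012,0,0.0004],[0,0,0],0],
    [[0.0025,0,0.0008],[0,0,0],0],
    [[0.0037,0,0.0011],[0,0,0],0],
    [[0.0037,0,0.0011],[0,0,0],0]
  ]
}}

```text
clock: 33.42
tool_pos: [0.5693, -0.0645, 0.1065]
orientation: [-0.0, 77.4, -5.6]
force: [-5.8, 2.5, 5.3]
opening: 0.0318
```

```bash
python3 st.py -.0019 .023 .021
```

```text
33.4167 F plate axes [-2.7  1.9  7.5] M [0.71 2.43 0.16] open 0.0318 TCP plate [-0.0018 -0.0021  0.0254]
per mm: down [0.961 0.001 0.276] plate x [-0.276  0.001  0.961] plate y [-0.     1.    -0.001]
0.023 shift [0.0023 0.0024 0.0006] turn [-0. -0.  0.] world [ 0.571 -0.062  0.104]
0.021 shift [0.0043 0.0024 0.0011] turn [-0. -0.  0.] world [ 0.572 -0.062  0.103]
```

Request:
{"fn": "drive_tool", "kwargs": {
  "plan": [
    [[0.0012,0,0.0003],[0,0,0],0],
    [[0.0022,0,0.0006],[0,0,0],0],
    [[0.0022,0,0.0006],[0,0,0],0]
  ]
}}

```text
clock: 33.67
tool_pos: [0.5694, -0.0645, 0.1063]
orientation: [-0.1, 77.4, -5.6]
force: [-18.8, 5.3, 23.2]
opening: 0.0316
```

```bash
python3 st.py -.0019 .021
```

```text
33.6667 F plate axes [-5.7  3.4 29.6] M [2.37 5.44 0.47] open 0.0316 TCP plate [-0.0018 -0.0021  0.0252]
per mm: down [0.961 0.001 0.276] plate x [-0.276  0.     0.961] plate y [-0.     1.    -0.001]
0.021 shift [0.0041 0.0024 0.001 ] turn [-0. -0.  0.] world [ 0.572 -0.062  0.103]
```

Request:
{"fn": "drive_tool", "kwargs": {
  "plan": [
    [[0.0,0,0.0],[0,0,0],0],
    [[0.0,0,0.0],[0,0,0],0]
  ]
}}

```text
clock: 33.83
tool_pos: [0.5697, -0.0644, 0.1071]
orientation: [0.1, 77.3, -5.5]
force: [-0.4, 0.4, -4.8]
opening: 0.0316
```

```bash
python3 st.py -.0019 .021; python3 - <<'E'
from go import *
o,p,R=cur();ctrl.snapshot("scene")
L=sorted(ctrl.cut_out("scene","stake"),key=lambda d:np.hypot(*(np.array(d["pixel"])-proj("scene",p)[0])))[:1]
m=L[0]["pixels"];ys,xs=np.nonzero(m);print(L[0]["pixel"],m.sum(),ys.min(),ys.max(),xs.min(),xs.max())
for s in(0,.003,.006,.010):
    q=proj("scene",box((-.016,.016),(-.016,.016),(.042+s,.042+s+.042))@Rp.T+pl([-.0015,-.002,0]));z=proj("scene",box((-.016,.016),(-.016,.016),(.042+s,.042+s))@Rp.T+pl([-.0015,-.002,0]))
    print("gap",s,"head rows",q[:,1].min().round(1),q[:,1].max().round(1),"cols",q[:,0].min().round(1),q[:,0].max().round(1),"shoulder left corner",z[z[:,0].argmin()].round(1))
for r in range(ys.min(),ys.max()+1): a=np.nonzero(m[r])[0];print(r,a.min(),a.max(),end="; ")
E
```

```text
33.8333 F plate axes [-2.7  0.4 -4. ] M [0.05 1.07 0.01] open 0.0316 TCP plate [-0.0012 -0.0019  0.0258]
per mm: down [0.962 0.    0.274] plate x [-0.274  0.001  0.962] plate y [ 0.     1.    -0.001]
0.021 shift [0.0048 0.0022 0.0007] turn [-0.   0.1 -0. ] world [ 0.572 -0.062  0.103]
[286.2, 163.1] 102 153 169 282 290
gap 0 head rows 148.5 170.1 cols 279.0 301.4 shoulder left corner [279.  162.2]
gap 0.003 head rows 147.6 169.1 cols 279.4 301.9 shoulder left corner [279.4 161.3]
gap 0.006 head rows 146.6 168.2 cols 279.8 302.3 shoulder left corner [279.8 160.4]
gap 0.01 head rows 145.4 167.0 cols 280.4 302.9 shoulder left corner [280.4 159.2]
153 286 286; 154 285 287; 155 285 288; 156 284 288; 157 284 289; 158 284 289; 159 283 290; 160 283 290; 161 282 290; 162 282 290; 163 282 290; 164 283 290; 165 284 290; 166 284 289; 167 285 290; 168 286 290; 169 287 288;
```

The head's lower left corner at row 162 and bottom at row 169 match a seated stake (gap 0). I'll press lightly, release and retreat along the tool axis.

Request:
{"fn": "drive_tool", "kwargs": {
  "plan": [
    [[0.0015,0,0.0004],[0,0,0],0],
    [[0.0015,0,0.0004],[0,0,0],0],
    [[0.0012,0,0.0003],[0,0,0],0.3],
    [[0,0,0],[0,0,0],0.6],
    [[0,0,0],[0,0,0],0.8],
    [[0,0,0],[0,0,0],0.8],
    [[0,0,0],[0,0,0],0.8],
    [[0,0,0],[0,0,0],0.8]
  ]
}}

```text
clock: 34.6
tool_pos: [0.5699, -0.0645, 0.1064]
orientation: [-0.0, 77.3, -5.6]
force: [-0.8, 0.7, -0.1]
opening: 0.0597
```

```bash
python3 st.py -.0019 .07 .14
```

```text
34.6 F plate axes [-0.8  0.6  0.3] M [ 0.06  0.74 -0.  ] open 0.0597 TCP plate [-0.0013 -0.002   0.0251]
per mm: down [0.961 0.    0.275] plate x [-0.275  0.     0.961] plate y [-0.     1.    -0.001]
0.07 shift [-0.043   0.0023 -0.0129] turn [-0.  0.  0.] world [ 0.548 -0.06   0.146]
0.14 shift [-0.1103  0.0023 -0.0322] turn [-0.  0.  0.] world [ 0.515 -0.057  0.207]
```

Request:
{"fn": "drive_tool", "kwargs": {
  "plan": [
    [[-0.01,0,-0.0029],[0,0,0],0.8],
    [[-0.025,0,-0.0072],[0,0,0],0.8],
    [[-0.05,0,-0.0143],[0,0,0],0.8],
    [[-0.08,0,-0.023],[0,0,0],0.8],
    [[-0.11,0,-0.0315],[0,0,0],0.8],
    [[-0.12,-0.04,-0.02],[0,7,0],0.8],
    [[-0.13,-0.08,-0.02],[0,12,0],0.8],
    [[-0.13,-0.12,-0.02],[0,12,0],0.8],
    [[-0.13,-0.16,-0.02],[0,12,0],0.8],
    [[-0.13,-0.2,-0.02],[0,12,0],0.8],
    [[-0.13,-0.24,-0.02],[0,12,0],0.8],
    [[-0.13,-0.24,-0.02],[0,12,0],0.8],
    [[-0.13,-0.24,-0.02],[0,12,0],0.8]
  ]
}}

```text
clock: 35.68
tool_pos: [0.4979, -0.3006, 0.2289]
orientation: [0.4, 89.4, -5.4]
force: [-0.2, 0.4, 0.7]
opening: 0.0701
```

```bash
python3 - <<'E'
from go import *
o,p,R=cur();print(o["clock"],o["force"].round(1),p.round(3))
for n in cal: cv2.imwrite(f"pics/end_{n}.png",ctrl.snapshot(n))
c0=pl([-.0015,-.002,.06])
Ms={}
for n in cal:
    L=sorted(ctrl.cut_out(n,"stake"),key=lambda d:np.hypot(*(np.array(d["pixel"])-proj(n,c0)[0])))[:1]
    m=L[0]["pixels"];ys,xs=np.nonzero(m);print(n,L[0]["pixel"],m.sum(),"rows",ys.min(),ys.max(),"cols",xs.min(),xs.max());
    if np.hypot(*(np.array(L[0]["pixel"])-proj(n,c0)[0]))<15: Ms[n]=m.astype(float)
    for s in(0,.004,.008):
        B=np.vstack([box((-.016,.016),(-.016,.016),(.042+s,.042+s+.04)),box((-.006,.006),(-.006,.006),(.088+s,.088+s))])
        q=proj(n,B@Rp.T+pl([-.0015,-.002,0]));print("  gap",s,"rows",q[:,1].min().round(1),q[:,1].max().round(1),"cols",q[:,0].min().round(1),q[:,0].max().round(1))
# fit: offset in plate axes + tilts of head
def hd(v):
    B=[np.vstack([box((-.016,.016),(-.016,.016),(0,.039)),box((-.009,.009),(-.009,.009),(.046,.046))])]
    Rr=Rp@Ro.from_euler("xy",v[3:],degrees=True).as_matrix()
    return [b@Rr.T+pl([v[0],v[1],.042+v[2]]) for b in B]
x,c=fit(hd,Ms,[-.0015,-.002,0,0,0],[.003,.003,.004,4,4]);print("head fit x,y,gap (m), tilt deg",x.round(4),round(c,3))
for n in cal:
  for k in("round_stake","tumbler","beaker","goblet","pickle_jar","offcut"):
    print(n,k,[(np.round(d["pixel"]).tolist(),round(d["confidence"],2)) for d in ctrl.landmark_of(n,k)][:2])
E
```

```text
35.6833 [-0.2  0.4  0.7] [ 0.498 -0.301  0.229]
scene [291.3, 159.1] 303 rows 150 170 cols 281 300
  gap 0 rows 149.1 170.1 cols 279.0 301.1
  gap 0.004 rows 147.9 168.8 cols 279.6 301.7
  gap 0.008 rows 146.6 167.6 cols 280.1 302.3
top [361.4, 194.9] 210 rows 187 203 cols 355 367
  gap 0 rows 186.4 203.4 cols 354.9 368.3
  gap 0.004 rows 187.0 204.0 cols 355.0 368.4
  gap 0.008 rows 187.5 204.6 cols 355.0 368.5
head fit x,y,gap (m), tilt deg [-1.6000e-03 -2.0000e-04  1.0000e-03 -9.5190e-01  1.2316e+00] 0.181
scene round_stake [([382.0, 244.0], 0.74), ([285.0, 177.0], 0.34)]
scene tumbler [([302.0, 296.0], 0.66), ([383.0, 241.0], 0.4)]
scene beaker [([209.0, 212.0], 0.73)]
scene goblet [([361.0, 176.0], 0.98)]
scene pickle_jar [([237.0, 233.0], 0.78), ([208.0, 213.0], 0.59)]
scene offcut [([252.0, 124.0], 0.66)]
top round_stake [([258.0, 217.0], 0.51)]
top tumbler [([271.0, 132.0], 0.56)]
top beaker [([376.0, 125.0], 0.85), ([257.0, 218.0], 0.69)]
top goblet [([322.0, 256.0], 0.52)]
top pickle_jar [([344.0, 132.0], 0.65)]
top offcut [([360.0, 194.0], 0.67)]
```

```bash
python3 -c "
from plant import ctrl
print(ctrl.close_job())"
```

```text
the job is handed in; nothing more can be done
None
```

The offcut is in the scrap bin, and the square-headed stake is plugged into the slanted socket and released. I handed the job in at about 37 s on the robot's clock.

- **Insertion:** The first two tries caught on the hole's edge and the stake slipped in the grip (peak wrist force about 35 N). I set it back in the rack, gripped it afresh and hit the edge once more. I then found the hole's centre by touching its four walls. It was about 2 mm from my camera estimate. The tang then went in freely while held, and stopped firmly at about 30 N.
- **Seating check:** After release, fits in both cameras put the head within about 1 mm of fully home and tilted about 1°. That is the limit of what the pictures can show, so it is consistent with a flat shoulder but not exact.
- **Other things:** The cups, the jar and the round stake are still found where they started, to within a few pixels. The robot was touching nothing at the end.
- **Disagreements:** In the last top view the network reported an "offcut" at the stake's position. I take this as a false report, because the scene camera finds the offcut in the bin and an earlier picture showed it there. I had used all my picture views, so these final checks are numbers only.

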